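# Stack channel sections and lock them under the keeper plate

## Task

Lift the keeper plate off its stud and pin and lay it flat on the cork mat. Then lay the two open-up steel channels in the two slots of the stacking row, ends level with the fixed end angles, and set every red open-down channel squarely over a seam of its own (any seam), so that it straddles the two neighbouring flanges and sits fully down; when the stack is complete, lower the keeper back over stud and pin, fully home. Leave the hammer, spray can and discs alone.

Things in the scene. Friction and masses are not known exactly. Their poses are not given: they have to be found in the camera images.
- base: Fixed blue stacking base, slab 150 (x) by 240 (y) by 10 mm, origin at the centre of its underside, x away from the robot, y left, z up. The row, 80 mm long in x, is centred 30 mm to -x: from left to right a fixed steel end angle, then seam, slot, seam, slot, seam, and an end angle. At 38 mm to +x a cross beam, 36 mm wide, 220 mm long in y, top 44 mm above the bench, carries stud and pin
- slot_left (a point): left trough place: point on the slab's top, where the origin of a laid trough belongs (40 mm to the left of the row's middle). Axes as the base. A trough has about 4 mm play to the ribs on each side, and 28 mm free beside it for a finger
- slot_right (a point): right trough place: point on the slab's top, where the origin of a laid trough belongs (40 mm to the right of the row's middle). Axes as the base. A trough has about 4 mm play to the ribs on each side, and 28 mm free beside it for a finger
- seam_left (a point): left seam: point on the slab's top, midway between two upright flanges, 28 high and 4 mm thick, 28 mm apart: those of the troughs in the slots beside it, or (outer seams) of a trough and the fixed end angle, which is like half a trough. A yellow rib 20 wide and 3 mm high lies between. A seated cap's origin is 4 mm above this point. Axes as the base
- seam_mid (a point): mid seam: point on the slab's top, midway between two upright flanges, 28 high and 4 mm thick, 28 mm apart: those of the troughs in the slots beside it, or (outer seams) of a trough and the fixed end angle, which is like half a trough. A yellow rib 20 wide and 3 mm high lies between. A seated cap's origin is 4 mm above this point. Axes as the base
- seam_right (a point): right seam: point on the slab's top, midway between two upright flanges, 28 high and 4 mm thick, 28 mm apart: those of the troughs in the slots beside it, or (outer seams) of a trough and the fixed end angle, which is like half a trough. A yellow rib 20 wide and 3 mm high lies between. A seated cap's origin is 4 mm above this point. Axes as the base
- stud_foot (a point): Centre of the steel stud where it leaves the beam's top. The stud is 16 mm in diameter, rises 40 mm above the beam, its last 8 mm tapered. Axes as the base
- pin_foot (a point): Centre of the brass anti-rotation pin where it leaves the beam's top, 80 mm to +y of the stud. The pin is 10 mm in diameter, rises 20 mm, its last 5 mm tapered. Axes as the base
- mat: Brown cork mat fixed on the bench, 140 mm (its x) by 260 mm (its y) by 4 mm, origin at the centre of its underside, z up
- keeper: Aluminium plate, 90 (x) by 220 (y) by 8 mm, 0.55 kg; on its middle a dark square hub 40 x 40 mm, 24 mm high, to grip. Origin at the centre of its underside, z up. A 20 mm bore runs through hub and plate there. Starts seated on the beam over stud and pin, its y along the base's y, overhanging the row by 17 mm, 2 mm above seated caps
- keeper_pinhole (a point): Centre of the keeper's 14 mm pin hole, on its underside, 80 mm to +y of its origin, near the end with a yellow stripe
- trough1: Bare steel channel section, U open upward: 80 mm long (its x), 52 mm wide (its y), 28 mm high, walls 4 mm, about 0.24 kg. Origin at the centre of its underside, z up. Grip across the 52 mm width. Starts on the bench open-up
- trough2: Bare steel channel section, U open upward: 80 mm long (its x), 52 mm wide (its y), 28 mm high, walls 4 mm, about 0.24 kg. Origin at the centre of its underside, z up. Grip across the 52 mm width. Starts on the bench open-up
- cap1: Red channel section of the same size, U open downward: 80 mm long (its x), 52 mm wide (its y), 28 mm high, walls 4 mm (44 mm between the flanges), about 0.24 kg. Origin at the centre of its underside (between the flange edges), z up. Grip across the 52 mm width. Starts on the bench open-down. There may be two or three of these caps
- cap2: Red channel section of the same size, U open downward: 80 mm long (its x), 52 mm wide (its y), 28 mm high, walls 4 mm (44 mm between the flanges), about 0.24 kg. Origin at the centre of its underside (between the flange edges), z up. Grip across the 52 mm width. Starts on the bench open-down. There may be two or three of these caps
- cap3: Red channel section of the same size, U open downward: 80 mm long (its x), 52 mm wide (its y), 28 mm high, walls 4 mm (44 mm between the flanges), about 0.24 kg. Origin at the centre of its underside (between the flange edges), z up. Grip across the 52 mm width. Starts on the bench open-down. There may be two or three of these caps
- hammer: Bystander: hammer lying on the bench beyond the base
- spray: Bystander: spray can, 60 mm in diameter, 160 mm high, standing on the bench
- discs: Bystander: short stack of brown grinding discs, 110 mm in diameter
Not all that is in view belongs to the job. Leave any purple or yellow look-alike of the cap3 alone.

How it is judged (in metres and radians):
On the way, in this order (a step that is already met when the one before it is completed fails the run):
1. the keeper lies flat and released on the mat (horizontal distance between keeper and mat below 0.07 m and z of keeper in the frame of mat below 0.008 m and angle between keeper's own z axis and vertical below 0.05 rad and contact force between keeper and the fingers below 0.3 N and linear speed of keeper below 0.03 m/s), for 0.2 s.
2. both troughs are in the slots and every cap is interlocked over a seam, while the keeper still lies on the mat (all of step 1 and ((horizontal distance between trough1 and slot_left below 0.014 m and z of trough1 in the frame of slot_left between -0.0025 and 0.0025 m) or (horizontal distance between trough1 and slot_right below 0.014 m and z of trough1 in the frame of slot_right between -0.0025 and 0.0025 m)) and angle between the x axis of each of trough1, trough2, cap1, cap2, cap3 and the x axis of base, either way round below 0.17 rad and angle between each of trough1, trough2, cap1, cap2, cap3's own z axis and vertical below 0.05 rad and linear speed of each of trough1, trough2, cap1, cap2, cap3 below 0.03 m/s and ((horizontal distance between trough2 and slot_left below 0.014 m and z of trough2 in the frame of slot_left between -0.0025 and 0.0025 m) or (horizontal distance between trough2 and slot_right below 0.014 m and z of trough2 in the frame of slot_right between -0.0025 and 0.0025 m)) and ((horizontal distance between cap1 and seam_left below 0.016 m and z of cap1 in the frame of seam_left between 0.0015 and 0.0065 m) or (horizontal distance between cap1 and seam_mid below 0.016 m and z of cap1 in the frame of seam_mid between 0.0015 and 0.0065 m) or (horizontal distance between cap1 and seam_right below 0.016 m and z of cap1 in the frame of seam_right between 0.0015 and 0.0065 m)) and ((horizontal distance between cap2 and seam_left below 0.016 m and z of cap2 in the frame of seam_left between 0.0015 and 0.0065 m) or (horizontal distance between cap2 and seam_mid below 0.016 m and z of cap2 in the frame of seam_mid between 0.0015 and 0.0065 m) or (horizontal distance between cap2 and seam_right below 0.016 m and z of cap2 in the frame of seam_right between 0.0015 and 0.0065 m)) and ((horizontal distance between cap3 and seam_left below 0.016 m and z of cap3 in the frame of seam_left between 0.0015 and 0.0065 m) or (horizontal distance between cap3 and seam_mid below 0.016 m and z of cap3 in the frame of seam_mid between 0.0015 and 0.0065 m) or (horizontal distance between cap3 and seam_right below 0.016 m and z of cap3 in the frame of seam_right between 0.0015 and 0.0065 m)) and contact force between each of trough1, trough2, cap1, cap2, cap3 and the fingers below 0.3 N), for 0.2 s.
At the end, for the whole second after the job is handed in: Troughs open-up on the slab within 14 mm of a slot point, caps open-down within 16 mm of a seam point and 4 mm (+-2.5) above it, along the row within 0.17 rad, level; keeper bore within 4 mm of the stud, its pin hole within 5 mm of the pin, at most 2.5 mm above the beam; all at rest (((horizontal distance between trough1 and slot_left below 0.014 m and z of trough1 in the frame of slot_left between -0.0025 and 0.0025 m) or (horizontal distance between trough1 and slot_right below 0.014 m and z of trough1 in the frame of slot_right between -0.0025 and 0.0025 m)) and angle between the x axis of each of trough1, trough2, cap1, cap2, cap3 and the x axis of base, either way round below 0.17 rad and angle between each of trough1, trough2, cap1, cap2, cap3's own z axis and vertical below 0.05 rad and linear speed of each of trough1, trough2, cap1, cap2, cap3 below 0.03 m/s and ((horizontal distance between trough2 and slot_left below 0.014 m and z of trough2 in the frame of slot_left between -0.0025 and 0.0025 m) or (horizontal distance between trough2 and slot_right below 0.014 m and z of trough2 in the frame of slot_right between -0.0025 and 0.0025 m)) and ((horizontal distance between cap1 and seam_left below 0.016 m and z of cap1 in the frame of seam_left between 0.0015 and 0.0065 m) or (horizontal distance between cap1 and seam_mid below 0.016 m and z of cap1 in the frame of seam_mid between 0.0015 and 0.0065 m) or (horizontal distance between cap1 and seam_right below 0.016 m and z of cap1 in the frame of seam_right between 0.0015 and 0.0065 m)) and ((horizontal distance between cap2 and seam_left below 0.016 m and z of cap2 in the frame of seam_left between 0.0015 and 0.0065 m) or (horizontal distance between cap2 and seam_mid below 0.016 m and z of cap2 in the frame of seam_mid between 0.0015 and 0.0065 m) or (horizontal distance between cap2 and seam_right below 0.016 m and z of cap2 in the frame of seam_right between 0.0015 and 0.0065 m)) and ((horizontal distance between cap3 and seam_left below 0.016 m and z of cap3 in the frame of seam_left between 0.0015 and 0.0065 m) or (horizontal distance between cap3 and seam_mid below 0.016 m and z of cap3 in the frame of seam_mid between 0.0015 and 0.0065 m) or (horizontal distance between cap3 and seam_right below 0.016 m and z of cap3 in the frame of seam_right between 0.0015 and 0.0065 m)) and horizontal distance between keeper and stud_foot below 0.004 m and horizontal distance between keeper_pinhole and pin_foot below 0.005 m and z of keeper in the frame of stud_foot below 0.0025 m and angle between keeper's own z axis and vertical below 0.03 rad and linear speed of keeper below 0.02 m/s and contact force between each of trough1, trough2, cap1, cap2, cap3, keeper and the fingers below 0.3 N); the robot touches nothing.
It fails at once if the hammer is pushed more than 3 cm (distance of hammer from where it was at the start of the episode above 0.03 m).
It fails at once if the spray is pushed more than 3 cm (distance of spray from where it was at the start of the episode above 0.03 m).
It fails at once if the discs is pushed more than 3 cm (distance of discs from where it was at the start of the episode above 0.03 m).
Of cap1, cap2, cap3 only 2 to 3 are there at a start; the rules pass over those that are not, and their reading is None.
At some moment in a run one of trough1, trough2, cap1, cap2, cap3 may be knocked a few centimetres aside while the robot is not near it.
It also fails if it takes over 210 s, if anything falls off the work surface, if the arm or the gripper's body presses on something with over 40 N, if the wrist force passes 120 N, or if a joint passes its speed limit or range.

## Robot

A 6-joint arm with a two-finger parallel gripper is mounted at the origin on the work surface. World frame = base frame: x ahead of the robot, y to its left, z up, the work surface at z = 0. Lengths are in m, angles in degrees, forces in N, time in s.
With the tool pointing down it reaches from about 0.35 to 0.875 m from the base axis. Payload 4.2 kg.
Tool frame: the origin (TCP) lies midway between the tips of the shut fingers; the grasp point (between the pads) lies 19 mm behind it; z points along the fingers, y is the line along which they close (so a half turn about z gives the same grasp; the last joint's range is limited). The gripper opens to 87 mm and grips with 3 to 60 N. Pads are 19 mm wide; open, the fingers measure 117 mm over their backs; the gripper's body (75 mm by 190 mm) begins 51 mm behind the grasp point.
Start: joints at [-62.475, 22.042, 0.453, 0, -68.411, -14.817], TCP at [0.138, -0.61, 0.223] pointing down, gripper open.
Joint ranges: [-179.83, 179.83], [-69.29, 118.12], [-61.27, 80.66], [-181.25, 117.63], [-171.15, -9.14], [-177.46, 177.46]. Speed limits (degrees/s): [159.86, 159.86, 180, 180, 180, 180].

## Interface

Orientations are given as a 3x3 rotation matrix whose columns are the frame's x, y, z axes.
In Python, from station import * gives the robot as it stands. The module is installed in compiled form; this text tells all that it offers.
- The arm moves only by the tool servo_tool, never from a script. Its argument "deltas" is a list of rows, each an object of numbers: "tx", "ty", "tz": the shift along the tool's x, y, z in mm; "ax", "ay", "az": the turn, a rotation vector about the tool's x, y, z in rad; "claw": the finger opening in mm, from 0 to 87. In form: [{"tx": .., "ty": .., "tz": .., "ax": .., "ay": .., "az": .., "claw": ..}, ...]. A call has 1 to 12 rows; each row is the pose to reach, as a shift and turn from the pose commanded when the call began, along the tool's axes at that moment; what a row does not reach only later rows make up. A row lasts 1/12 s, in which the tool goes at most 41.7 mm and 7.16 degrees, less where a joint would pass 70% of its speed; a pose out of reach is approached as far as the arm can. A call with a gripper value outside its range is refused whole. The fingers move at their own pace and stop on an object; the grip force is fixed at half the most. Time passes only in rows, so rows that repeat a pose let the fingers close. It gives the time, the measured TCP pose, the force, the opening and the grip force at its end, in the units of the state.
- sense(): the state, without advancing time (a new reading comes with each control period).
- capture(name): name is "scene" or "top" or "wrist"; returns the picture (384x512x3 uint8, blue, green, red); there is no depth.
- calibration(name): a dict with "fx", "fy", "cx", "cy" (pixels), "cam_to_world" (4x4, takes a point from camera to world coordinates); the wrist camera has in their place "hand_eye" (4x4, takes a point from camera to tool coordinates, whose origin is the TCP and whose axes are the flange's). Camera axes: x right, y down, z forward; pixel columns grow to the right and rows downward; lengths in m; the calibration is good to about 2 mm. A picture is of the moment at which its call begins: read the wrist's pose just before it. calibration takes no time and is no camera call.
- finish_job(): hands the job in; it is judged then, once.
Trained networks look in the newest picture that a camera, given by its name, has taken for a name from the list of things; names that differ only in an ending like _2 or _b are one class to them, and where a whole thing is asked for, a point or a joint stands for the part that bears it (a point fixed in the world has none). Each returns a list of dicts, best first, with "confidence" (0 to 1); they miss things now and then, are a little off and sometimes report something else, mostly with a low value. They report only what shows in the picture. A call takes as long as a camera call. They do not tell look-alikes from the thing itself.
- recognise(label, camera): "xyz" ([x, y, z] in m, in the coordinates of the camera as it stood for that picture, good to about 4 mm: the middle of the surface that is visible of it).
- trace(label, camera): "mask" (384x512 bool, what is visible of it).
The state is a dict: "time_s": time; "joints": joint angles; "joint_velocities": joint speeds; "effort": joint torques, N m; "tcp_pos": TCP position; "ee_rot": TCP orientation; "wrist_force": force on the tool from outside, world axes, zero at the start; "moment": the same for the moment, N m; "gripper_width": opening from 0.0 (shut) to 1.0 (fully open); "gripper_force": force on a finger pad.
Only numpy, scipy, OpenCV 4.12 (cv2) and the standard library are available. Lean on these libraries where they do the work, as an engineer would, in place of code of your own. Each camera call takes 0.05 s, during which the arm holds its last target. There are 200 camera calls.

## Working session

There is one attempt and no reset: what is moved stays moved. The work goes in short steps, Python scripts to look and compute and a tool call to move; the robot and the scene stay as the last step left them, time stands still between calls to the robot, and variables do not carry over. Pictures are saved under pics/ and viewed, at most 14 in all, crops included, and the job is handed in when it is done.

Besides the shell and the picture viewer there is one more tool, called after "Emit:" as name(argument=value, ...) on one line, values as JSON. servo_tool: Moves the arm, as the interface text tells. Its arguments: {"type":"object","properties":{"deltas":{"type":"array","items":{"type":"object","properties":{"tx":{"type":"number"},"ty":{"type":"number"},"tz":{"type":"number"},"ax":{"type":"number"},"ay":{"type":"number"},"az":{"type":"number"},"claw":{"type":"number"}}}}},"required":["deltas"]}

```bash
mkdir -p pics
cat > h.py <<'E'
from station import *
import numpy as np, cv2
def T(name):
    c=calibration(name)
    if 'cam_to_world' in c: return c,np.array(c['cam_to_world'])
    s=sense(); M=np.eye(4); M[:3,:3]=np.array(s['ee_rot']); M[:3,3]=s['tcp_pos']
    return c,M@np.array(c['hand_eye'])
def ray(name,u,v,z,ct=None):
    c,M=ct or T(name)
    d=M[:3,:3]@np.array([(u-c['cx'])/c['fx'],(v-c['cy'])/c['fy'],1.]); o=M[:3,3]
    return o+d*(z-o[2])/d[2]
def proj(name,p,ct=None):
    c,M=ct or T(name)
    q=np.linalg.inv(M)@np.append(p,1); return np.array([c['fx']*q[0]/q[2]+c['cx'],c['fy']*q[1]/q[2]+c['cy']])
def rec(label,name,ct=None):
    c,M=ct or T(name)
    return [(round(r['confidence'],2),np.round((M@np.append(r['xyz'],1))[:3],4)) for r in recognise(label,name)]
E
python3 - <<'E'
from h import *
np.set_printoptions(suppress=True,precision=4)
for n in ['scene','top']:
    im=capture(n); cv2.imwrite(f'pics/{n}0.png',im)
    print(n,{k:np.round(v,3).tolist() for k,v in calibration(n).items()})
    for l in ['keeper','base','mat','trough1','cap1']:
        print(l,rec(l,n))
print(calibration('wrist')); s=sense(); print(s['time_s'],s['tcp_pos'],s['ee_rot'],s['gripper_width'])
E
```

```text
scene {'fx': 371.966, 'fy': 371.966, 'cx': 253.435, 'cy': 194.698, 'cam_to_world': [[-0.231, 0.632, -0.74, 1.361], [0.973, 0.163, -0.165, 0.159], [0.017, -0.758, -0.652, 0.752], [0.0, 0.0, 0.0, 1.0]]}
keeper [(0.73, array([0.5858, 0.0957, 0.0533]))]
base [(0.87, array([0.5964, 0.1067, 0.0087]))]
mat [(0.87, array([0.5233, 0.3403, 0.0013]))]
trough1 [(0.73, array([ 0.4588, -0.1759,  0.0033])), (0.64, array([ 0.4542, -0.4236,  0.0107]))]
cap1 [(0.85, array([ 0.7064, -0.2535,  0.0294])), (0.79, array([ 0.5842, -0.2818,  0.0287])), (0.77, array([ 0.5985, -0.1689,  0.0325])), (0.68, array([ 0.4645, -0.2968,  0.0292])), (0.54, array([ 0.3657, -0.0828,  0.0282]))]
top {'fx': 452.867, 'fy': 452.867, 'cx': 258.974, 'cy': 197.94, 'cam_to_world': [[0.018, -0.989, 0.148, 0.393], [-1.0, -0.019, -0.002, -0.032], [0.005, -0.148, -0.989, 1.254], [0.0, 0.0, 0.0, 1.0]]}
keeper [(0.92, array([0.5726, 0.0896, 0.0519]))]
base [(0.65, array([0.5007, 0.0948, 0.0127]))]
mat [(0.74, array([0.5296, 0.3448, 0.0051]))]
trough1 [(0.89, array([ 0.4519, -0.1805,  0.0021])), (0.84, array([ 0.4505, -0.4137,  0.0072]))]
cap1 [(0.84, array([ 0.7004, -0.2519,  0.0293])), (0.7, array([ 0.3573, -0.0798,  0.0315])), (0.67, array([0.5292, 0.348 , 0.0077])), (0.66, array([ 0.5759, -0.2836,  0.0321])), (0.65, array([ 0.5882, -0.1725,  0.0308])), (0.61, array([ 0.4605, -0.2918,  0.0308])), (0.46, array([0.4974, 0.0988, 0.0109]))]
{'fx': 320.71262838220855, 'fy': 320.71262838220855, 'cx': 253.69190089560902, 'cy': 194.84241794784106, 'hand_eye': array([[-0.0002, -0.9574, -0.2887,  0.0804],
       [ 1.    , -0.0002, -0.0001, -0.0005],
       [ 0.    , -0.2887,  0.9574, -0.1614],
       [ 0.    ,  0.    ,  0.    ,  1.    ]])}
0.6 [ 0.1375 -0.6097  0.2226] [[-0.9755 -0.22    0.    ]
 [-0.22    0.9755 -0.    ]
 [-0.     -0.     -1.    ]] 1.0008480116316352
```

View pics/scene0.png

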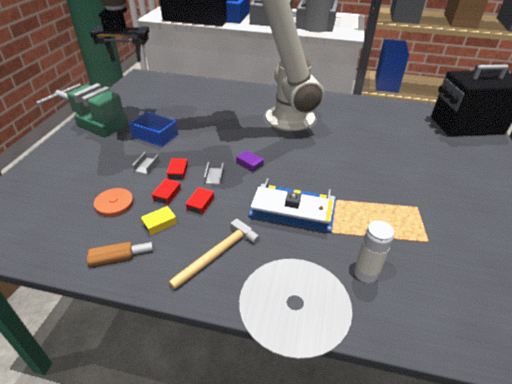

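View pics/top0.png

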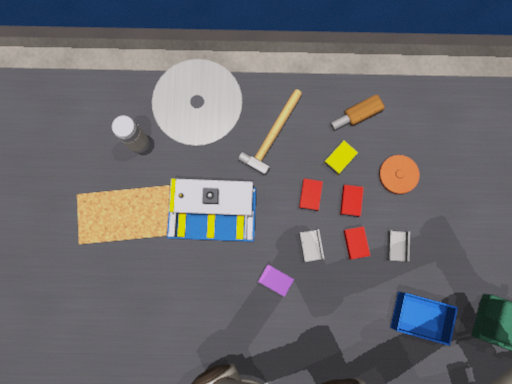

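The top view shows the red caps near (311,194), (352,200) and (357,242), and the troughs near (312,245) and (400,246). The keeper is at (212,197), with the mat to its left. The purple (276,280) and yellow (341,157) pieces are the look-alikes.

```bash
cat >> h.py <<'E'
def yaw_now():
    R=np.array(sense()['ee_rot']); return np.degrees(np.arctan2(R[1,1],R[0,1]))  # direction of tool y
def rel(p,yaw=None):
    """target TCP p, tool-y heading yaw (deg, mod 180 nearest)-> servo numbers (mm, rad)"""
    s=sense(); R=np.array(s['ee_rot']); d=R.T@(np.array(p)-s['tcp_pos'])*1000
    out=dict(tx=round(d[0],1),ty=round(d[1],1),tz=round(d[2],1))
    # residual tilt correction + yaw
    y=yaw_now() if yaw is None else yaw
    dy=(y-yaw_now()+90)%180-90; y=np.radians(yaw_now()+dy)
    Y=np.array([np.cos(y),np.sin(y),0]);Z=np.array([0,0,-1.]);Rt=np.c_[np.cross(Y,Z),Y,Z]
    rv=cv2.Rodrigues(R.T@Rt)[0].ravel()
    out.update(ax=round(rv[0],3),ay=round(rv[1],3),az=round(rv[2],3)); return out
def rects(im,name,z,kind,ct=None):
    hsv=cv2.cvtColor(im,cv2.COLOR_BGR2HSV); H,S,V=cv2.split(hsv)
    if kind=='red': m=((H<5)|(H>175))&(S>150)&(V>80)
    if kind=='yellow': m=(abs(H.astype(int)-29)<5)&(S>150)&(V>80)
    if kind=='blue': m=(abs(H.astype(int)-113)<10)&(S>150)&(V>60)
    m=cv2.morphologyEx(m.astype(np.uint8),cv2.MORPH_OPEN,np.ones((3,3)))
    out=[]
    for c in cv2.findContours(m,cv2.RETR_EXTERNAL,cv2.CHAIN_APPROX_NONE)[0]:
        if cv2.contourArea(c)<60: continue
        out.append(mrect(c[:,0,:],name,z,ct))
    return out
def mrect(px,name,z,ct=None):
    ct=ct or T(name)
    w=np.array([ray(name,u,v,z,ct)[:2] for u,v in px],np.float32)
    (x,y),(a,b),t=cv2.minAreaRect(w*1000)
    if a<b: a,b,t=b,a,t+90
    t=(t+90)%180-90
    return dict(px=px.mean(0).round(0).astype(int).tolist(),c=[round(x/1000,4),round(y/1000,4)],size=[round(a),round(b)],ang=round(t,1))
E
python3 - <<'E'
from h import *
im=capture('top')
for k,z in [('red',.028),('yellow',.028),('blue',.01)]:
    for r in rects(im,'top',z,k): print(k,r)
for l,z in [('spray',.16),('hammer',.01),('discs',.02),('mat',.004),('keeper',.052),('trough1',.028)]:
    for r in trace(l,'top')[:2]:
        m=r['mask'].astype(np.uint8); c=max(cv2.findContours(m,0,1)[0],key=cv2.contourArea)
        print(l,round(r['confidence'],2),mrect(c[:,0,:],'top',z))
print(yaw_now(), rel([.50,.10,.25],90))
E
```

```text
red {'px': [356, 243], 'c': [0.4593, -0.2994], 'size': [80, 56], 'ang': 10.8}
red {'px': [352, 200], 'c': [0.5754, -0.2875], 'size': [81, 54], 'ang': -5.6}
red {'px': [310, 194], 'c': [0.5899, -0.1751], 'size': [81, 52], 'ang': -8.4}
yellow {'px': [240, 227], 'c': [0.4956, 0.0157], 'size': [60, 16], 'ang': 1.3}
yellow {'px': [211, 226], 'c': [0.4969, 0.0956], 'size': [60, 17], 'ang': -1.0}
yellow {'px': [181, 225], 'c': [0.4981, 0.1744], 'size': [60, 17], 'ang': -1.1}
yellow {'px': [172, 195], 'c': [0.58, 0.2036], 'size': [89, 10], 'ang': -0.9}
yellow {'px': [341, 157], 'c': [0.6961, -0.2597], 'size': [82, 53], 'ang': -41.2}
blue {'px': [429, 318], 'c': [0.2631, -0.4811], 'size': [164, 105], 'ang': 75.9}
blue {'px': [225, 227], 'c': [0.495, 0.0576], 'size': [69, 55], 'ang': 1.1}
blue {'px': [196, 226], 'c': [0.4971, 0.1377], 'size': [69, 57], 'ang': -1.4}
blue {'px': [258, 14], 'c': [1.1189, -0.0166], 'size': [1518, 108], 'ang': -88.8}
spray 0.91 {'px': [130, 134], 'c': [0.7129, 0.289], 'size': [114, 60], 'ang': 46.5}
spray 0.51 {'px': [271, 135], 'c': [0.7356, -0.0678], 'size': [234
[... 180 characters left out ...]
 'ang': -88.9}
discs 0.93 {'px': [398, 174], 'c': [0.6534, -0.4197], 'size': [111, 107], 'ang': -64.6}
mat 0.83 {'px': [123, 214], 'c': [0.5277, 0.3402], 'size': [262, 143], 'ang': -83.1}
keeper 0.69 {'px': [270, 135], 'c': [0.7696, -0.071], 'size': [254, 88], 'ang': -29.2}
keeper 0.58 {'px': [210, 196], 'c': [0.5757, 0.097], 'size': [220, 92], 'ang': 88.7}
trough1 0.97 {'px': [397, 246], 'c': [0.4522, -0.4103], 'size': [84, 62], 'ang': -1.8}
trough1 0.93 {'px': [311, 245], 'c': [0.4502, -0.1757], 'size': [82, 56], 'ang': 8.5}
102.70790066188101 {'tx': np.float64(-509.7), 'ty': np.float64(612.5), 'tz': np.float64(-27.4), 'ax': np.float64(-0.0), 'ay': np.float64(0.0), 'az': np.float64(0.222)}
```

Emit:
servo_tool(deltas=[{"tx": -530,"ty": 608,"tz": -27,"az": 0.236},{"tx": -530,"ty": 608,"tz": -27,"az": 0.236},{"tx": -530,"ty": 608,"tz": -27,"az": 0.236},{"tx": -530,"ty": 608,"tz": -27,"az": 0.236},{"tx": -530,"ty": 608,"tz": -27,"az": 0.236},{"tx": -530,"ty": 608,"tz": -27,"az": 0.236},{"tx": -530,"ty": 608,"tz": -27,"az": 0.236},{"tx": -530,"ty": 608,"tz": -27,"az": 0.236},{"tx": -530,"ty": 608,"tz": -27,"az": 0.236},{"tx": -530,"ty": 608,"tz": -27,"az": 0.236},{"tx": -530,"ty": 608,"tz": -27,"az": 0.236},{"tx": -530,"ty": 608,"tz": -27,"az": 0.236}])

```text
schema error: expected keys tx, ty, tz, ax, ay, az, claw
```

```bash
python3 -c "
from h import *
print(sense()['tcp_pos'],rel([.52,.10,.25],89))"
```

```text
[ 0.13750555 -0.60966948  0.22258503] {'tx': np.float64(-529.2), 'ty': np.float64(608.1), 'tz': np.float64(-27.4), 'ax': np.float64(-0.0), 'ay': np.float64(0.0), 'az': np.float64(0.239)}
```

Emit:
servo_tool(deltas=[{"tx": -530,"ty": 608,"tz": -27,"ax": 0,"ay": 0,"az": 0.239,"claw": 87},{"tx": -530,"ty": 608,"tz": -27,"ax": 0,"ay": 0,"az": 0.239,"claw": 87},{"tx": -530,"ty": 608,"tz": -27,"ax": 0,"ay": 0,"az": 0.239,"claw": 87},{"tx": -530,"ty": 608,"tz": -27,"ax": 0,"ay": 0,"az": 0.239,"claw": 87},{"tx": -530,"ty": 608,"tz": -27,"ax": 0,"ay": 0,"az": 0.239,"claw": 87},{"tx": -530,"ty": 608,"tz": -27,"ax": 0,"ay": 0,"az": 0.239,"claw": 87},{"tx": -530,"ty": 608,"tz": -27,"ax": 0,"ay": 0,"az": 0.239,"claw": 87},{"tx": -530,"ty": 608,"tz": -27,"ax": 0,"ay": 0,"az": 0.239,"claw": 87},{"tx": -530,"ty": 608,"tz": -27,"ax": 0,"ay": 0,"az": 0.239,"claw": 87},{"tx": -530,"ty": 608,"tz": -27,"ax": 0,"ay": 0,"az": 0.239,"claw": 87},{"tx": -530,"ty": 608,"tz": -27,"ax": 0,"ay": 0,"az": 0.239,"claw": 87},{"tx": -530,"ty": 608,"tz": -27,"ax": 0,"ay": 0,"az": 0.239,"claw": 87}])

```text
time_s: 1.95
tcp_pos: [0.3753, -0.1683, 0.2399]
ee_rot: [[-1.0, 0.017, 0.002], [0.017, 1.0, -0.0], [-0.002, -0.0, -1.0]]
wrist_force: [1.5, -0.7, -0.3]
gripper_width: 1.002
gripper_force: 0.0
```

```bash
python3 -c "
from h import *
print(sense()['tcp_pos'],rel([.52,.10,.25],89))"
```

```text
[ 0.37528066 -0.16832101  0.23993234] {'tx': np.float64(-140.2), 'ty': np.float64(270.7), 'tz': np.float64(-9.9), 'ax': np.float64(-0.0), 'ay': np.float64(0.002), 'az': np.float64(0.0)}
```

Emit:
servo_tool(deltas=[{"tx": -140,"ty": 271,"tz": -10,"ax": 0,"ay": 0,"az": 0,"claw": 87},{"tx": -140,"ty": 271,"tz": -10,"ax": 0,"ay": 0,"az": 0,"claw": 87},{"tx": -140,"ty": 271,"tz": -10,"ax": 0,"ay": 0,"az": 0,"claw": 87},{"tx": -140,"ty": 271,"tz": -10,"ax": 0,"ay": 0,"az": 0,"claw": 87},{"tx": -140,"ty": 271,"tz": -10,"ax": 0,"ay": 0,"az": 0,"claw": 87},{"tx": -140,"ty": 271,"tz": -10,"ax": 0,"ay": 0,"az": 0,"claw": 87},{"tx": -140,"ty": 271,"tz": -10,"ax": 0,"ay": 0,"az": 0,"claw": 87},{"tx": -140,"ty": 271,"tz": -10,"ax": 0,"ay": 0,"az": 0,"claw": 87},{"tx": -140,"ty": 271,"tz": -10,"ax": 0,"ay": 0,"az": 0,"claw": 87},{"tx": -140,"ty": 271,"tz": -10,"ax": 0,"ay": 0,"az": 0,"claw": 87}])

```text
time_s: 2.78
tcp_pos: [0.5192, 0.0986, 0.2488]
ee_rot: [[-1.0, 0.016, -0.001], [0.016, 1.0, -0.001], [0.001, -0.001, -1.0]]
wrist_force: [-0.1, 0.3, -0.4]
gripper_width: 1.001
gripper_force: 0.0
```

Run:
```python
from h import *
s=sense();print(s['tcp_pos'],yaw_now())
ct=T('wrist');im=capture('wrist');cv2.imwrite('pics/w1.png',im)
for k,z in [('yellow',.013),('yellow',.052),('blue',.01)]:
    for r in rects(im,'wrist',z,k,ct): print(k,z,r)
print(rec('keeper','wrist',ct),rec('stud_foot','wrist',ct))
```

```text
[0.51920994 0.09860023 0.2487595 ] 89.07976691845545
yellow 0.013 {'px': [339, 206], 'c': [0.5762, 0.209], 'size': [66, 13], 'ang': -1.7}
yellow 0.013 {'px': [317, 152], 'c': [0.5033, 0.1763], 'size': [55, 19], 'ang': -1.3}
yellow 0.052 {'px': [339, 206], 'c': [0.5627, 0.1982], 'size': [60, 12], 'ang': -1.7}
yellow 0.052 {'px': [317, 152], 'c': [0.497, 0.1687], 'size': [50, 17], 'ang': -1.3}
blue 0.01 {'px': [254, 139], 'c': [0.4992, 0.096], 'size': [237, 75], 'ang': 89.1}
[(0.65, array([0.5696, 0.0936, 0.0512]))] [(0.78, array([0.4991, 0.0974, 0.0124]))]
```

View pics/w1.png

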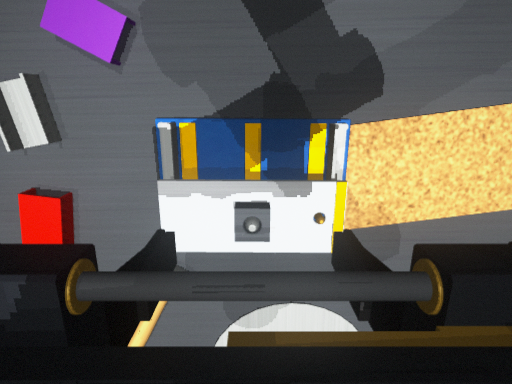

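Run:
```python
from h import *
ct=T('wrist')
im=cv2.imread('pics/w1.png'); cv2.imwrite('pics/w1c.png',cv2.resize(im[110:260,140:360],None,fx=3.6,fy=3.6,interpolation=cv2.INTER_CUBIC))
t0=cv2.imread('pics/top0.png');cv2.imwrite('pics/t0c.png',cv2.resize(t0[170:250,160:265],None,fx=7,fy=7,interpolation=cv2.INTER_CUBIC))
```

```text
(no output)
```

View pics/w1c.png

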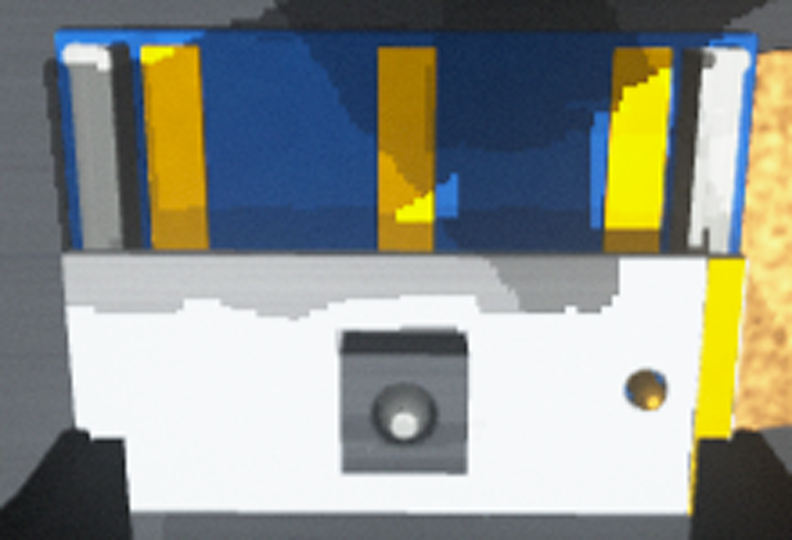

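View pics/t0c.png

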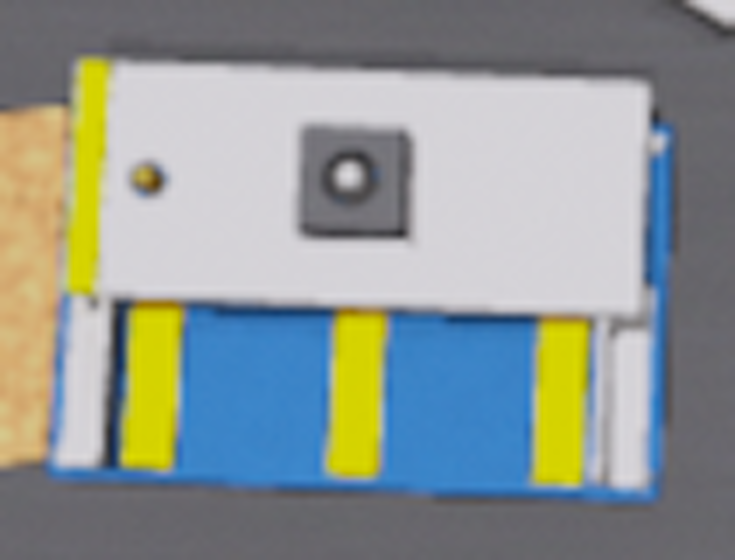

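```bash
cat >> h.py <<'E'
def tri(a,b):
    (o1,d1),(o2,d2)=[(M[:3,3],M[:3,:3]@np.array([(u-c['cx'])/c['fx'],(v-c['cy'])/c['fy'],1.])) for (c,M),u,v in (a,b)]
    A=np.c_[d1,-d2]; s=np.linalg.lstsq(A,o2-o1,rcond=None)[0]
    p,q=o1+s[0]*d1,o2+s[1]*d2; return np.round((p+q)/2,4),round(np.linalg.norm(p-q)*1000,1)
E
python3 - <<'E'
from h import *
w=T('wrist');t=T('top')
W=lambda x,y:(140+x/3.6-.36,110+y/3.6-.36); P=lambda x,y:(160+x/7-.43,170+y/7-.43)
for n,a,b,z in [('hub',(404.5,412.5),(355.5,182),.076),('stud tip',(403,424),(349,177),.084),('pin tip',(651,399),(147,178),.064),('rib mid front',(407,47),(354,476),.013),('rib L front',(641,47),(147,467),.013),('rib R front',(169,47),(559,485),.013),('keeper rear-left',(743,258),(66,293),.052),('keeper rear-right',(64,256),(643,317),.052)]:
    print(n,tri((w,*W(*a)),(t,*P(*b))),'w',ray('wrist',*W(*a),z,w).round(4),'t',ray('top',*P(*b),z,t).round(4))
E
```

```text
hub (array([0.5723, 0.0934, 0.0797]), np.float64(0.1)) w [0.5738 0.0934 0.076 ] t [0.5728 0.0938 0.076 ]
stud tip (array([0.572 , 0.0938, 0.0906]), np.float64(1.8)) w [0.5743 0.0929 0.084 ] t [0.5734 0.0954 0.084 ]
pin tip (array([0.5745, 0.1729, 0.0662]), np.float64(1.7)) w [0.5755 0.1725 0.064 ] t [0.5747 0.1742 0.064 ]
rib mid front (array([0.466 , 0.0961, 0.0234]), np.float64(0.5)) w [0.467  0.0961 0.013 ] t [0.4663 0.0971 0.013 ]
rib L front (array([ 0.4746,  0.1931, -0.0786]), np.float64(1.6)) w [0.4684 0.1749 0.013 ] t [0.4684 0.178  0.013 ]
rib R front (array([0.4646, 0.0169, 0.0179]), np.float64(1.1)) w [0.4655 0.0159 0.013 ] t [0.4643 0.017  0.013 ]
keeper rear-left (array([0.5327, 0.2049, 0.0479]), np.float64(2.5)) w [0.5323 0.2026 0.052 ] t [0.5316 0.2052 0.052 ]
keeper rear-right (array([ 0.5269, -0.0148,  0.053 ]), np.float64(1.0)) w [ 0.5276 -0.0149  0.052 ] t [ 0.5265 -0.0149  0.052 ]
```

Emit:
servo_tool(deltas=[{"tx": -27,"ty": -2,"tz": 25,"ax": 0,"ay": 0,"az": 0,"claw": 87},{"tx": -54,"ty": -4,"tz": 50,"ax": 0,"ay": 0,"az": 0.003,"claw": 87},{"tx": -54.4,"ty": -4,"tz": 85,"ax": 0,"ay": 0,"az": 0.003,"claw": 87},{"tx": -54.4,"ty": -4,"tz": 120,"ax": 0,"ay": 0,"az": 0.003,"claw": 87},{"tx": -54.4,"ty": -4,"tz": 155,"ax": 0,"ay": 0,"az": 0.003,"claw": 87},{"tx": -54.4,"ty": -4,"tz": 175,"ax": 0,"ay": 0,"az": 0.003,"claw": 87},{"tx": -54.4,"ty": -4,"tz": 185,"ax": 0,"ay": 0,"az": 0.003,"claw": 87},{"tx": -54.4,"ty": -4,"tz": 190,"ax": 0,"ay": 0,"az": 0.003,"claw": 87},{"tx": -54.4,"ty": -4,"tz": 192,"ax": 0,"ay": 0,"az": 0.003,"claw": 87},{"tx": -54.4,"ty": -4,"tz": 192,"ax": 0,"ay": 0,"az": 0.003,"claw": 87}])

```text
time_s: 3.77
tcp_pos: [0.5746, 0.0933, 0.0585]
ee_rot: [[-1.0, 0.02, 0.002], [0.02, 1.0, 0.001], [-0.002, 0.001, -1.0]]
wrist_force: [-0.5, -0.2, 0.1]
gripper_width: 1.001
gripper_force: 0.0
```

Run:
```python
from h import *
s=sense();print(s['tcp_pos'],yaw_now(),rel([.5735,.0937,.057],88.8))
```

```text
[0.57458136 0.09326471 0.058509  ] 88.83043396239135 {'tx': np.float64(1.1), 'ty': np.float64(0.4), 'tz': np.float64(1.5), 'ax': np.float64(0.001), 'ay': np.float64(0.002), 'az': np.float64(0.001)}
```

Emit:
servo_tool(deltas=[{"tx": 1,"ty": 0,"tz": 2,"ax": 0,"ay": 0.002,"az": 0,"claw": 87},{"tx": 1,"ty": 0,"tz": 2,"ax": 0,"ay": 0.002,"az": 0,"claw": 25},{"tx": 1,"ty": 0,"tz": 2,"ax": 0,"ay": 0.002,"az": 0,"claw": 25},{"tx": 1,"ty": 0,"tz": 2,"ax": 0,"ay": 0.002,"az": 0,"claw": 25},{"tx": 1,"ty": 0,"tz": 2,"ax": 0,"ay": 0.002,"az": 0,"claw": 25},{"tx": 1,"ty": 0,"tz": 2,"ax": 0,"ay": 0.002,"az": 0,"claw": 25},{"tx": 1,"ty": 0,"tz": 2,"ax": 0,"ay": 0.002,"az": 0,"claw": 25},{"tx": 1,"ty": 0,"tz": 2,"ax": 0,"ay": 0.002,"az": 0,"claw": 25},{"tx": 1,"ty": 0,"tz": 2,"ax": 0,"ay": 0.002,"az": 0,"claw": 25}])

```text
time_s: 4.52
tcp_pos: [0.5729, 0.0937, 0.0553]
ee_rot: [[-1.0, 0.02, -0.001], [0.02, 1.0, 0.001], [0.001, 0.001, -1.0]]
wrist_force: [-1.3, 3.7, -0.2]
gripper_width: 0.482
gripper_force: 1.7
```

Emit:
servo_tool(deltas=[{"tx": 0,"ty": 0,"tz": 0,"ax": 0,"ay": 0,"az": 0,"claw": 25},{"tx": 0,"ty": 0,"tz": 0,"ax": 0,"ay": 0,"az": 0,"claw": 25},{"tx": 0,"ty": 0,"tz": 0,"ax": 0,"ay": 0,"az": 0,"claw": 25}])

```text
time_s: 4.77
tcp_pos: [0.573, 0.0939, 0.0553]
ee_rot: [[-1.0, 0.02, -0.001], [0.02, 1.0, 0.001], [0.001, 0.001, -1.0]]
wrist_force: [0.1, 3.5, -0.8]
gripper_width: 0.459
gripper_force: 30.0
```

Emit:
servo_tool(deltas=[{"tx": 0,"ty": 0,"tz": -8,"ax": 0,"ay": 0,"az": 0,"claw": 25},{"tx": 0,"ty": 0,"tz": -16,"ax": 0,"ay": 0,"az": 0,"claw": 25},{"tx": 0,"ty": 0,"tz": -26,"ax": 0,"ay": 0,"az": 0,"claw": 25},{"tx": 0,"ty": 0,"tz": -38,"ax": 0,"ay": 0,"az": 0,"claw": 25},{"tx": 0,"ty": 0,"tz": -50,"ax": 0,"ay": 0,"az": 0,"claw": 25},{"tx": 0,"ty": 0,"tz": -62,"ax": 0,"ay": 0,"az": 0,"claw": 25},{"tx": 0,"ty": 0,"tz": -70,"ax": 0,"ay": 0,"az": 0,"claw": 25},{"tx": 0,"ty": 0,"tz": -70,"ax": 0,"ay": 0,"az": 0,"claw": 25}])

```text
time_s: 5.43
tcp_pos: [0.5734, 0.0929, 0.1276]
ee_rot: [[-1.0, 0.02, 0.0], [0.02, 1.0, 0.0], [-0.0, 0.0, -1.0]]
wrist_force: [0.6, 0.7, -5.6]
gripper_width: 0.454
gripper_force: 30.0
```

Run:
```python
from h import *
s=sense();print(s['tcp_pos'],yaw_now(),s['wrist_force'],rel([.525,.350,.125],97),rel([.525,.350,.0155],97))
```

```text
[0.57337031 0.09290488 0.12761404] 88.84317165769083 [ 0.56796649  0.70539164 -5.62729262] {'tx': np.float64(53.6), 'ty': np.float64(256.1), 'tz': np.float64(2.7), 'ax': np.float64(0.0), 'ay': np.float64(0.0), 'az': np.float64(-0.142)} {'tx': np.float64(53.6), 'ty': np.float64(256.0), 'tz': np.float64(112.2), 'ax': np.float64(0.0), 'ay': np.float64(0.0), 'az': np.float64(-0.142)}
```

Emit:
servo_tool(deltas=[{"tx": 8,"ty": 36,"tz": 0,"ax": 0,"ay": 0,"az": -0.02,"claw": 25},{"tx": 16,"ty": 74,"tz": 0,"ax": 0,"ay": 0,"az": -0.04,"claw": 25},{"tx": 24,"ty": 112,"tz": 0,"ax": 0,"ay": 0,"az": -0.06,"claw": 25},{"tx": 32,"ty": 150,"tz": 0,"ax": 0,"ay": 0,"az": -0.08,"claw": 25},{"tx": 40,"ty": 188,"tz": 0,"ax": 0,"ay": 0,"az": -0.1,"claw": 25},{"tx": 47,"ty": 223,"tz": 0,"ax": 0,"ay": 0,"az": -0.12,"claw": 25},{"tx": 53,"ty": 250,"tz": 0,"ax": 0,"ay": 0,"az": -0.142,"claw": 25},{"tx": 53.6,"ty": 256,"tz": 20,"ax": 0,"ay": 0,"az": -0.142,"claw": 25},{"tx": 53.6,"ty": 256,"tz": 45,"ax": 0,"ay": 0,"az": -0.142,"claw": 25},{"tx": 53.6,"ty": 256,"tz": 70,"ax": 0,"ay": 0,"az": -0.142,"claw": 25},{"tx": 53.6,"ty": 256,"tz": 90,"ax": 0,"ay": 0,"az": -0.142,"claw": 25},{"tx": 53.6,"ty": 256,"tz": 100,"ax": 0,"ay": 0,"az": -0.142,"claw": 25}])

```text
time_s: 6.43
tcp_pos: [0.5218, 0.348, 0.0213]
ee_rot: [[-0.993, -0.121, -0.008], [-0.121, 0.993, -0.006], [0.009, -0.005, -1.0]]
wrist_force: [-0.3, -0.6, -7.0]
gripper_width: 0.458
gripper_force: 30.0
```

Emit:
servo_tool(deltas=[{"tx": 0,"ty": 0,"tz": 5,"ax": 0,"ay": 0,"az": 0,"claw": 25},{"tx": 0,"ty": 0,"tz": 9,"ax": 0,"ay": 0,"az": 0,"claw": 25},{"tx": 0,"ty": 0,"tz": 11,"ax": 0,"ay": 0,"az": 0,"claw": 25},{"tx": 0,"ty": 0,"tz": 12,"ax": 0,"ay": 0,"az": 0,"claw": 25}])

```text
time_s: 6.77
tcp_pos: [0.5248, 0.3505, 0.0152]
ee_rot: [[-0.993, -0.122, -0.001], [-0.122, 0.993, 0.0], [0.001, 0.001, -1.0]]
wrist_force: [-3.6, -2.4, 3.3]
gripper_width: 0.456
gripper_force: 30.0
```

Emit:
servo_tool(deltas=[{"tx": 0,"ty": 0,"tz": 0,"ax": 0,"ay": 0,"az": 0,"claw": 87},{"tx": 0,"ty": 0,"tz": 0,"ax": 0,"ay": 0,"az": 0,"claw": 87},{"tx": 0,"ty": 0,"tz": 0,"ax": 0,"ay": 0,"az": 0,"claw": 87},{"tx": 0,"ty": 0,"tz": 0,"ax": 0,"ay": 0,"az": 0,"claw": 87},{"tx": 0,"ty": 0,"tz": 0,"ax": 0,"ay": 0,"az": 0,"claw": 87},{"tx": 0,"ty": 0,"tz": -35,"ax": 0,"ay": 0,"az": 0,"claw": 87},{"tx": 0,"ty": 0,"tz": -75,"ax": 0,"ay": 0,"az": 0,"claw": 87},{"tx": 0,"ty": 0,"tz": -115,"ax": 0,"ay": 0,"az": 0,"claw": 87},{"tx": 0,"ty": 0,"tz": -155,"ax": 0,"ay": 0,"az": 0,"claw": 87},{"tx": 0,"ty": 0,"tz": -195,"ax": 0,"ay": 0,"az": 0,"claw": 87},{"tx": 0,"ty": 0,"tz": -235,"ax": 0,"ay": 0,"az": 0,"claw": 87},{"tx": 0,"ty": 0,"tz": -240,"ax": 0,"ay": 0,"az": 0,"claw": 87}])

```text
time_s: 7.77
tcp_pos: [0.528, 0.3523, 0.2633]
ee_rot: [[-0.992, -0.123, 0.012], [-0.123, 0.992, 0.01], [-0.013, 0.008, -1.0]]
wrist_force: [0.7, 1.0, 2.0]
gripper_width: 0.996
gripper_force: 0.0
```

Run:
```python
from h import *
s=sense();print(s['tcp_pos'],yaw_now(),rel([.475,.0,.25],95))
ct=T('wrist');im=capture('wrist');cv2.imwrite('pics/w2.png',im)
for r in rects(im,'wrist',.012,'yellow',ct): print(r)
print(rec('keeper','wrist',ct))
```

```text
[0.52797892 0.35234556 0.26329973] 97.0460404248327 {'tx': np.float64(95.9), 'ty': np.float64(-343.3), 'tz': np.float64(9.2), 'ax': np.float64(0.009), 'ay': np.float64(0.013), 'az': np.float64(0.036)}
{'px': [330, 158], 'c': [0.5146, 0.4523], 'size': [90, 11], 'ang': 7.1}
{'px': [114, 127], 'c': [0.5085, 0.1737], 'size': [79, 13], 'ang': -1.5}
{'px': [51, 118], 'c': [0.5067, 0.0966], 'size': [79, 20], 'ang': -1.6}
[(0.59, array([0.5261, 0.3472, 0.0128]))]
```

Emit:
servo_tool(deltas=[{"tx": 20,"ty": -38,"tz": 0,"ax": 0,"ay": 0,"az": 0,"claw": 87},{"tx": 40,"ty": -76,"tz": 0,"ax": 0,"ay": 0,"az": 0.02,"claw": 87},{"tx": 60,"ty": -114,"tz": 0,"ax": 0,"ay": 0,"az": 0.04,"claw": 87},{"tx": 80,"ty": -152,"tz": 0,"ax": 0,"ay": 0,"az": 0.06,"claw": 87},{"tx": 95,"ty": -190,"tz": 0,"ax": 0,"ay": 0,"az": 0.08,"claw": 87},{"tx": 105,"ty": -229,"tz": 0,"ax": 0,"ay": 0,"az": 0.1,"claw": 87},{"tx": 115,"ty": -268,"tz": 0,"ax": 0,"ay": 0,"az": 0.12,"claw": 87},{"tx": 125,"ty": -307,"tz": 0,"ax": 0,"ay": 0,"az": 0.12,"claw": 87},{"tx": 130,"ty": -347,"tz": 0,"ax": 0,"ay": 0,"az": 0.12,"claw": 87},{"tx": 135,"ty": -387,"tz": 0,"ax": 0,"ay": 0,"az": 0.12,"claw": 87},{"tx": 140,"ty": -427,"tz": 0,"ax": 0,"ay": 0,"az": 0.12,"claw": 87},{"tx": 145,"ty": -467,"tz": 0,"ax": 0,"ay": 0,"az": 0.12,"claw": 87}])

```text
time_s: 8.87
tcp_pos: [0.4362, -0.1325, 0.2522]
ee_rot: [[-1.0, -0.002, -0.004], [-0.002, 1.0, 0.0], [0.004, 0.0, -1.0]]
wrist_force: [0.7, 0.2, -0.7]
gripper_width: 1.003
gripper_force: 0.0
```

Run:
```python
from h import *
s=sense();print(s['tcp_pos'],yaw_now(),rel([.43,-.22,.25],90))
```

```text
[ 0.43620775 -0.13254687  0.25218108] 90.11692288123167 {'tx': np.float64(6.4), 'ty': np.float64(-87.4), 'tz': np.float64(2.2), 'ax': np.float64(0.0), 'ay': np.float64(-0.004), 'az': np.float64(0.002)}
```

Emit:
servo_tool(deltas=[{"tx": 6,"ty": -40,"tz": 2,"ax": 0,"ay": -0.004,"az": 0,"claw": 87},{"tx": 6,"ty": -75,"tz": 2,"ax": 0,"ay": -0.004,"az": 0,"claw": 87},{"tx": 6,"ty": -87,"tz": 2,"ax": 0,"ay": -0.004,"az": 0,"claw": 87},{"tx": 6,"ty": -87,"tz": 2,"ax": 0,"ay": -0.004,"az": 0,"claw": 87},{"tx": 6,"ty": -87,"tz": 2,"ax": 0,"ay": -0.004,"az": 0,"claw": 87}])

```text
time_s: 9.28
tcp_pos: [0.4308, -0.2181, 0.2499]
ee_rot: [[-1.0, 0.0, -0.001], [0.0, 1.0, 0.001], [0.001, 0.001, -1.0]]
wrist_force: [-0.3, -0.1, -0.6]
gripper_width: 0.997
gripper_force: 0.0
```

```bash
cat >> h.py <<'E'
def look(fn,top=True):
    s=sense();print(s['time_s'],np.round(s['tcp_pos'],4),round(yaw_now(),2))
    ct=T('wrist');im=capture('wrist');cv2.imwrite('pics/'+fn+'.png',im)
    for r in rects(im,'wrist',.028,'red',ct): print('red',r)
    for r in trace('trough1','wrist'):
        c=max(cv2.findContours(r['mask'].astype(np.uint8),0,1)[0],key=cv2.contourArea)
        print('trough',round(r['confidence'],2),mrect(c[:,0,:],'wrist',.028,ct))
    print(rec('trough1','wrist',ct))
    if top:
        im=capture('top')
        for r in rects(im,'top',.028,'red'): print('top red',r)
        for r in trace('trough1','top'):
            c=max(cv2.findContours(r['mask'].astype(np.uint8),0,1)[0],key=cv2.contourArea)
            print('top trough',round(r['confidence'],2),mrect(c[:,0,:],'top',.028))
E
python3 -c "
from h import *
look('w3')"
```

```text
9.2833 [ 0.4308 -0.2181  0.2499] 89.98
red {'px': [281, 304], 'c': [0.6259, -0.1821], 'size': [53, 13], 'ang': 89.9}
red {'px': [286, 261], 'c': [0.5577, -0.1738], 'size': [55, 37], 'ang': 82.1}
red {'px': [203, 256], 'c': [0.5499, -0.2865], 'size': [53, 51], 'ang': 84.4}
red {'px': [188, 188], 'c': [0.4584, -0.2998], 'size': [82, 57], 'ang': 11.2}
trough 0.82 {'px': [98, 181], 'c': [0.451, -0.41], 'size': [83, 63], 'ang': -3.2}
trough 0.58 {'px': [285, 179], 'c': [0.4467, -0.1796], 'size': [82, 53], 'ang': 9.7}
[(0.83, array([ 0.4489, -0.4222,  0.0011])), (0.75, array([ 0.4464, -0.1811,  0.0059]))]
top red {'px': [352, 199], 'c': [0.5779, -0.2883], 'size': [76, 54], 'ang': -6.1}
top red {'px': [311, 193], 'c': [0.5934, -0.1759], 'size': [74, 53], 'ang': -8.1}
top trough 0.66 {'px': [271, 135], 'c': [0.7641, -0.0863], 'size': [257, 84], 'ang': -37.9}
```

View pics/w3.png

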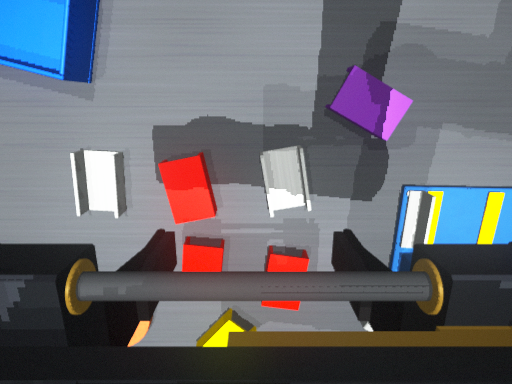

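Emit:
servo_tool(deltas=[{"tx": -9,"ty": 20,"tz": 30,"ax": 0,"ay": 0,"az": -0.08,"claw": 87},{"tx": -18,"ty": 39,"tz": 60,"ax": 0,"ay": 0,"az": -0.166,"claw": 87},{"tx": -18,"ty": 39,"tz": 100,"ax": 0,"ay": 0,"az": -0.166,"claw": 87},{"tx": -18,"ty": 39,"tz": 140,"ax": 0,"ay": 0,"az": -0.166,"claw": 87},{"tx": -18,"ty": 39,"tz": 175,"ax": 0,"ay": 0,"az": -0.166,"claw": 87},{"tx": -18,"ty": 39,"tz": 205,"ax": 0,"ay": 0,"az": -0.166,"claw": 87},{"tx": -18,"ty": 39,"tz": 225,"ax": 0,"ay": 0,"az": -0.166,"claw": 87},{"tx": -18,"ty": 39,"tz": 236,"ax": 0,"ay": 0,"az": -0.166,"claw": 87},{"tx": -18,"ty": 39,"tz": 241,"ax": 0,"ay": 0,"az": -0.166,"claw": 87},{"tx": -18,"ty": 39,"tz": 241,"ax": 0,"ay": 0,"az": -0.166,"claw": 40},{"tx": -18,"ty": 39,"tz": 241,"ax": 0,"ay": 0,"az": -0.166,"claw": 40},{"tx": -18,"ty": 39,"tz": 241,"ax": 0,"ay": 0,"az": -0.166,"claw": 40}])

```text
time_s: 10.53
tcp_pos: [0.4512, -0.1786, 0.0117]
ee_rot: [[-0.986, -0.168, 0.005], [-0.168, 0.986, -0.0], [-0.004, -0.001, -1.0]]
wrist_force: [-0.2, -0.1, 1.2]
gripper_width: 0.855
gripper_force: 0.0
```

Emit:
servo_tool(deltas=[{"tx": 0,"ty": 0,"tz": 0,"ax": 0,"ay": 0,"az": 0,"claw": 40},{"tx": 0,"ty": 0,"tz": 0,"ax": 0,"ay": 0,"az": 0,"claw": 40},{"tx": 0,"ty": 0,"tz": 0,"ax": 0,"ay": 0,"az": 0,"claw": 40},{"tx": 0,"ty": 0,"tz": 0,"ax": 0,"ay": 0,"az": 0,"claw": 40},{"tx": 0,"ty": 0,"tz": 0,"ax": 0,"ay": 0,"az": 0,"claw": 40}])

```text
time_s: 10.95
tcp_pos: [0.4504, -0.1787, 0.0111]
ee_rot: [[-0.986, -0.167, 0.003], [-0.167, 0.986, 0.0], [-0.003, -0.0, -1.0]]
wrist_force: [-0.7, 0.4, 5.4]
gripper_width: 0.594
gripper_force: 30.0
```

Emit:
servo_tool(deltas=[{"tx": 0,"ty": 0,"tz": -20,"ax": 0,"ay": 0,"az": 0,"claw": 40},{"tx": 0,"ty": 0,"tz": -55,"ax": 0,"ay": 0,"az": 0,"claw": 40},{"tx": 0,"ty": 0,"tz": -90,"ax": 0,"ay": 0,"az": 0,"claw": 40},{"tx": 0,"ty": 0,"tz": -90,"ax": 0,"ay": 0,"az": 0,"claw": 40}])

```text
time_s: 11.28
tcp_pos: [0.4543, -0.1796, 0.1065]
ee_rot: [[-0.986, -0.169, 0.015], [-0.169, 0.986, -0.002], [-0.014, -0.005, -1.0]]
wrist_force: [0.8, -0.5, -1.2]
gripper_width: 0.594
gripper_force: 30.0
```

```bash
cat >> h.py <<'E'
SL=[.5063,.1354];SR=[.5047,.0554];ML=[.5072,.1754];MM=[.5055,.0954];MR=[.5038,.0154]
E
python3 - <<'E'
from h import *
s=sense();print(s['tcp_pos'],yaw_now(),s['gripper_width'],rel([.5053,.1354,.11],88.8))
E
```

```text
[ 0.45425286 -0.17955523  0.10654152] 99.70740552083971 0.5939397866303973 {'tx': np.float64(-103.5), 'ty': np.float64(301.8), 'tz': np.float64(-3.4), 'ax': np.float64(-0.003), 'ay': np.float64(0.014), 'az': np.float64(0.19)}
```

Emit:
servo_tool(deltas=[{"tx": -13,"ty": 38,"tz": 0,"ax": 0,"ay": 0,"az": 0.03,"claw": 40},{"tx": -26,"ty": 76,"tz": 0,"ax": 0,"ay": 0,"az": 0.06,"claw": 40},{"tx": -39,"ty": 114,"tz": 0,"ax": 0,"ay": 0,"az": 0.09,"claw": 40},{"tx": -52,"ty": 152,"tz": 0,"ax": 0,"ay": 0,"az": 0.12,"claw": 40},{"tx": -65,"ty": 190,"tz": 0,"ax": 0,"ay": 0,"az": 0.15,"claw": 40},{"tx": -78,"ty": 228,"tz": 0,"ax": 0,"ay": 0,"az": 0.18,"claw": 40},{"tx": -90,"ty": 264,"tz": 0,"ax": 0,"ay": 0,"az": 0.19,"claw": 40},{"tx": -100,"ty": 290,"tz": 0,"ax": 0,"ay": 0,"az": 0.19,"claw": 40},{"tx": -104,"ty": 302,"tz": 0,"ax": 0,"ay": 0,"az": 0.19,"claw": 40},{"tx": -104,"ty": 302,"tz": 0,"ax": 0,"ay": 0,"az": 0.19,"claw": 40},{"tx": -104,"ty": 302,"tz": 0,"ax": 0,"ay": 0,"az": 0.19,"claw": 40}])

```text
time_s: 12.2
tcp_pos: [0.5011, 0.1362, 0.0997]
ee_rot: [[-1.0, 0.022, -0.0], [0.022, 1.0, -0.001], [0.0, -0.001, -1.0]]
wrist_force: [-1.7, -0.2, -1.7]
gripper_width: 0.596
gripper_force: 30.0
```

Run:
```python
from h import *
s=sense();print(s['tcp_pos'],yaw_now(),s['gripper_width'],rel([.5053,.1354,.0215],88.8))
ct=T('wrist');im=capture('wrist');cv2.imwrite('pics/w4.png',cv2.resize(im[60:260,120:400],None,fx=2.8,fy=2.8,interpolation=cv2.INTER_CUBIC))
for r in rects(im,'wrist',.013,'yellow',ct): print(r)
```

```text
[0.50110831 0.13616424 0.09970241] 88.75596990994536 0.5960559760618713 {'tx': np.float64(-4.2), 'ty': np.float64(-0.6), 'tz': np.float64(78.2), 'ax': np.float64(-0.001), 'ay': np.float64(-0.0), 'az': np.float64(-0.001)}
{'px': [107, 203], 'c': [0.5009, 0.0167], 'size': [71, 19], 'ang': -1.3}
```

View pics/w4.png

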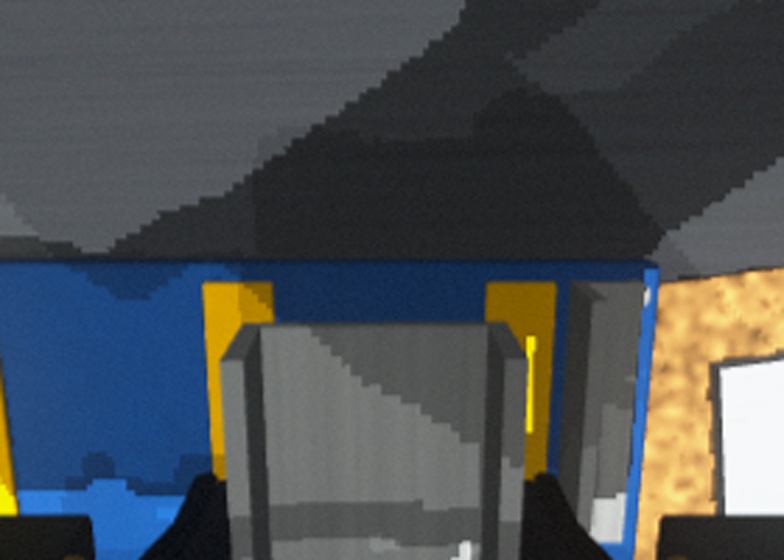

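Run:
```python
from h import *
ct=T('wrist');W=lambda x,y:(120+x/2.8-.32,60+y/2.8-.32)
for n,p,z in [('botL',(245,325),.0886),('botR',(508,325),.0886),('topL',(221,358),.1166),('topR',(525,358),.1166),('ribMid a',(203,282),.013),('b',(273,282),.013),('ribL a',(486,282),.013),('b',(555,282),.013)]:
    print(n,ray('wrist',*W(*p),z,ct).round(4))
```

```text
botL [0.4612 0.1098 0.0886]
botR [0.4624 0.1616 0.0886]
topL [0.4602 0.1097 0.1166]
topR [0.4614 0.1605 0.1166]
ribMid a [0.4663 0.0871 0.013 ]
b [0.4667 0.1067 0.013 ]
ribL a [0.4681 0.1662 0.013 ]
b [0.4685 0.1855 0.013 ]
```

Emit:
servo_tool(deltas=[{"tx": -6,"ty": 1,"tz": 10,"ax": 0,"ay": 0,"az": 0,"claw": 40},{"tx": -6,"ty": 1,"tz": 25,"ax": 0,"ay": 0,"az": 0,"claw": 40},{"tx": -6,"ty": 1,"tz": 42,"ax": 0,"ay": 0,"az": 0,"claw": 40},{"tx": -6,"ty": 1,"tz": 56,"ax": 0,"ay": 0,"az": 0,"claw": 40},{"tx": -6,"ty": 1,"tz": 66,"ax": 0,"ay": 0,"az": 0,"claw": 40},{"tx": -6,"ty": 1,"tz": 73,"ax": 0,"ay": 0,"az": 0,"claw": 40},{"tx": -6,"ty": 1,"tz": 77,"ax": 0,"ay": 0,"az": 0,"claw": 40},{"tx": -6,"ty": 1,"tz": 78.5,"ax": 0,"ay": 0,"az": 0,"claw": 40},{"tx": -6,"ty": 1,"tz": 78.5,"ax": 0,"ay": 0,"az": 0,"claw": 40}])

```text
time_s: 13.0
tcp_pos: [0.5085, 0.1371, 0.0222]
ee_rot: [[-1.0, 0.022, 0.002], [0.022, 1.0, 0.0], [-0.002, 0.0, -1.0]]
wrist_force: [-0.1, -0.2, -1.6]
gripper_width: 0.593
gripper_force: 30.0
```

Emit:
servo_tool(deltas=[{"tx": 1,"ty": 0,"tz": 1,"ax": 0,"ay": 0,"az": 0,"claw": 40},{"tx": 1,"ty": 0,"tz": 1.5,"ax": 0,"ay": 0,"az": 0,"claw": 40},{"tx": 1,"ty": 0,"tz": 1.5,"ax": 0,"ay": 0,"az": 0,"claw": 40}])

```text
time_s: 13.25
tcp_pos: [0.5075, 0.1375, 0.0212]
ee_rot: [[-1.0, 0.022, 0.003], [0.022, 1.0, 0.001], [-0.003, 0.001, -1.0]]
wrist_force: [0.7, -0.6, -1.7]
gripper_width: 0.594
gripper_force: 30.0
```

Emit:
servo_tool(deltas=[{"tx": 0,"ty": 0,"tz": 0,"ax": 0,"ay": 0,"az": 0,"claw": 66},{"tx": 0,"ty": 0,"tz": 0,"ax": 0,"ay": 0,"az": 0,"claw": 66},{"tx": 0,"ty": 0,"tz": 0,"ax": 0,"ay": 0,"az": 0,"claw": 66},{"tx": 0,"ty": 0,"tz": 0,"ax": 0,"ay": 0,"az": 0,"claw": 66},{"tx": 0,"ty": 0,"tz": -35,"ax": 0,"ay": 0,"az": 0,"claw": 66},{"tx": 0,"ty": 0,"tz": -75,"ax": 0,"ay": 0,"az": 0,"claw": 66},{"tx": 0,"ty": 0,"tz": -115,"ax": 0,"ay": 0,"az": 0,"claw": 87},{"tx": 0,"ty": 0,"tz": -155,"ax": 0,"ay": 0,"az": 0,"claw": 87},{"tx": 0,"ty": 0,"tz": -180,"ax": 0,"ay": 0,"az": 0,"claw": 87},{"tx": 0,"ty": 0,"tz": -180,"ax": 0,"ay": 0,"az": 0,"claw": 87}])

```text
time_s: 14.08
tcp_pos: [0.5103, 0.1387, 0.2078]
ee_rot: [[-1.0, 0.021, 0.015], [0.021, 1.0, 0.006], [-0.015, 0.006, -1.0]]
wrist_force: [0.9, 0.5, -0.2]
gripper_width: 0.956
gripper_force: 0.0
```

Run:
```python
from h import *
s=sense();print(s['tcp_pos'],yaw_now(),rel([.43,-.38,.2],90))
ct=T('wrist');im=capture('wrist');cv2.imwrite('pics/w5.png',im)
for r in trace('trough1','wrist'):
        c=max(cv2.findContours(r['mask'].astype(np.uint8),0,1)[0],key=cv2.contourArea)
        print('trough',round(r['confidence'],2),mrect(c[:,0,:],'wrist',.038,ct))
for r in rects(im,'wrist',.013,'yellow',ct): print(r)
```

```text
[0.51027182 0.13868696 0.2077764 ] 88.79826934187214 {'tx': np.float64(69.4), 'ty': np.float64(-520.3), 'tz': np.float64(3.6), 'ax': np.float64(0.006), 'ay': np.float64(0.015), 'az': np.float64(-0.021)}
trough 0.93 {'px': [251, 169], 'c': [0.5053, 0.1366], 'size': [82, 54], 'ang': -1.3}
{'px': [286, 196], 'c': [0.5433, 0.1755], 'size': [18, 9], 'ang': 88.7}
{'px': [217, 196], 'c': [0.5414, 0.0957], 'size': [19, 9], 'ang': 88.7}
{'px': [142, 169], 'c': [0.5047, 0.0166], 'size': [78, 20], 'ang': -0.6}
```

Emit:
servo_tool(deltas=[{"tx": 6,"ty": -41,"tz": -2,"ax": 0,"ay": 0,"az": 0,"claw": 87},{"tx": 12,"ty": -82,"tz": -4,"ax": 0,"ay": 0,"az": 0,"claw": 87},{"tx": 18,"ty": -123,"tz": -6,"ax": 0,"ay": 0,"az": 0,"claw": 87},{"tx": 24,"ty": -164,"tz": -8,"ax": 0,"ay": 0,"az": 0,"claw": 87},{"tx": 30,"ty": -205,"tz": -10,"ax": 0,"ay": 0,"az": 0,"claw": 87},{"tx": 36,"ty": -246,"tz": -10,"ax": 0,"ay": 0,"az": 0,"claw": 87},{"tx": 42,"ty": -287,"tz": -10,"ax": 0,"ay": 0,"az": 0,"claw": 87},{"tx": 48,"ty": -328,"tz": -10,"ax": 0,"ay": 0,"az": 0,"claw": 87},{"tx": 54,"ty": -369,"tz": -10,"ax": 0,"ay": 0,"az": 0,"claw": 87},{"tx": 60,"ty": -410,"tz": -10,"ax": 0,"ay": 0,"az": 0,"claw": 87},{"tx": 66,"ty": -451,"tz": -10,"ax": 0,"ay": 0,"az": 0,"claw": 87},{"tx": 72,"ty": -490,"tz": -10,"ax": 0,"ay": 0,"az": 0,"claw": 87}])

```text
time_s: 15.18
tcp_pos: [0.4223, -0.3526, 0.2084]
ee_rot: [[-1.0, 0.023, -0.001], [0.023, 1.0, 0.002], [0.001, 0.002, -1.0]]
wrist_force: [0.2, 0.5, 0.2]
gripper_width: 0.998
gripper_force: 0.0
```

Emit:
servo_tool(deltas=[{"tx": 1,"ty": -20,"tz": 0,"ax": 0,"ay": 0,"az": 0,"claw": 87},{"tx": 1,"ty": -20,"tz": 0,"ax": 0,"ay": 0,"az": 0,"claw": 87},{"tx": 1,"ty": -20,"tz": 0,"ax": 0,"ay": 0,"az": 0,"claw": 87}])

```text
time_s: 15.43
tcp_pos: [0.4212, -0.3714, 0.208]
ee_rot: [[-1.0, 0.025, -0.002], [0.025, 1.0, 0.003], [0.002, 0.003, -1.0]]
wrist_force: [0.2, -0.1, -0.5]
gripper_width: 1.0
gripper_force: 0.0
```

```bash
cat >> h.py <<'E'
SL=[.507,.1364];SR=[.5055,.0566];ML=[.507,.1762];MM=[.506,.0965];MR=[.5048,.0166]
E
python3 -c "
from h import *
look('w6',False)
print(rel([.45,-.411,.010],87))"
```

```text
15.4333 [ 0.4212 -0.3714  0.208 ] 88.56
red {'px': [320, 312], 'c': [0.5993, -0.2947], 'size': [58, 34], 'ang': 88.4}
red {'px': [316, 266], 'c': [0.5307, -0.2976], 'size': [39, 20], 'ang': 88.5}
red {'px': [315, 204], 'c': [0.4571, -0.3032], 'size': [87, 53], 'ang': 11.5}
trough 0.58 {'px': [216, 201], 'c': [0.4504, -0.4154], 'size': [84, 53], 'ang': -2.4}
[(0.94, array([ 0.4493, -0.4186,  0.006 ]))]
{'tx': np.float64(-28.4), 'ty': np.float64(-40.7), 'tz': np.float64(199.6), 'ax': np.float64(0.001), 'ay': np.float64(0.0), 'az': np.float64(0.031)}
```

Emit:
servo_tool(deltas=[{"tx": -15,"ty": -21,"tz": 20,"ax": 0,"ay": 0,"az": 0.017,"claw": 76},{"tx": -30,"ty": -42,"tz": 45,"ax": 0,"ay": 0,"az": 0.017,"claw": 76},{"tx": -30,"ty": -42,"tz": 80,"ax": 0,"ay": 0,"az": 0.017,"claw": 76},{"tx": -30,"ty": -42,"tz": 115,"ax": 0,"ay": 0,"az": 0.017,"claw": 76},{"tx": -30,"ty": -42,"tz": 150,"ax": 0,"ay": 0,"az": 0.017,"claw": 76},{"tx": -30,"ty": -42,"tz": 175,"ax": 0,"ay": 0,"az": 0.017,"claw": 76},{"tx": -30,"ty": -42,"tz": 190,"ax": 0,"ay": 0,"az": 0.017,"claw": 76},{"tx": -30,"ty": -42,"tz": 196,"ax": 0,"ay": 0,"az": 0.017,"claw": 76},{"tx": -30,"ty": -42,"tz": 198,"ax": 0,"ay": 0,"az": 0.017,"claw": 76},{"tx": -30,"ty": -42,"tz": 198,"ax": 0,"ay": 0,"az": 0.017,"claw": 40},{"tx": -30,"ty": -42,"tz": 198,"ax": 0,"ay": 0,"az": 0.017,"claw": 40},{"tx": -30,"ty": -42,"tz": 198,"ax": 0,"ay": 0,"az": 0.017,"claw": 40}])

```text
time_s: 16.58
tcp_pos: [0.4531, -0.4139, 0.0143]
ee_rot: [[-0.999, 0.039, 0.005], [0.039, 0.999, -0.002], [-0.005, -0.001, -1.0]]
wrist_force: [0.4, -0.3, 0.3]
gripper_width: 0.732
gripper_force: 0.0
```

Emit:
servo_tool(deltas=[{"tx": 0,"ty": 0,"tz": 0,"ax": 0,"ay": 0,"az": 0,"claw": 40},{"tx": 0,"ty": 0,"tz": 0,"ax": 0,"ay": 0,"az": 0,"claw": 40},{"tx": 0,"ty": 0,"tz": 0,"ax": 0,"ay": 0,"az": 0,"claw": 40},{"tx": 0,"ty": 0,"tz": 0,"ax": 0,"ay": 0,"az": 0,"claw": 40}])

```text
time_s: 16.92
tcp_pos: [0.4527, -0.4141, 0.0138]
ee_rot: [[-0.999, 0.039, 0.004], [0.039, 0.999, -0.001], [-0.004, -0.001, -1.0]]
wrist_force: [-0.1, -0.3, 6.5]
gripper_width: 0.593
gripper_force: 30.0
```

Emit:
servo_tool(deltas=[{"tx": 0,"ty": 0,"tz": -20,"ax": 0,"ay": 0,"az": 0,"claw": 40},{"tx": 0,"ty": 0,"tz": -55,"ax": 0,"ay": 0,"az": 0,"claw": 40},{"tx": 0,"ty": 0,"tz": -90,"ax": 0,"ay": 0,"az": 0,"claw": 40},{"tx": 0,"ty": 0,"tz": -90,"ax": 0,"ay": 0,"az": 0,"claw": 40}])

```text
time_s: 17.25
tcp_pos: [0.4552, -0.4162, 0.1094]
ee_rot: [[-0.999, 0.038, 0.012], [0.038, 0.999, -0.008], [-0.012, -0.007, -1.0]]
wrist_force: [1.4, -0.9, -0.8]
gripper_width: 0.591
gripper_force: 30.0
```

Run:
```python
from h import *
s=sense();print(s['tcp_pos'],yaw_now(),s['gripper_width'],rel([.5055,.0566,.10],88.8))
```

```text
[ 0.45518098 -0.41616779  0.10939584] 87.8400311886798 0.5910917477938497 {'tx': np.float64(-32.4), 'ty': np.float64(474.4), 'tz': np.float64(6.4), 'ax': np.float64(-0.007), 'ay': np.float64(0.012), 'az': np.float64(-0.017)}
```

Emit:
servo_tool(deltas=[{"tx": -3,"ty": 41,"tz": 0,"ax": 0,"ay": 0,"az": -0.017,"claw": 40},{"tx": -6,"ty": 82,"tz": 0,"ax": 0,"ay": 0,"az": -0.017,"claw": 40},{"tx": -9,"ty": 123,"tz": 0,"ax": 0,"ay": 0,"az": -0.017,"claw": 40},{"tx": -12,"ty": 164,"tz": 0,"ax": 0,"ay": 0,"az": -0.017,"claw": 40},{"tx": -15,"ty": 205,"tz": 0,"ax": 0,"ay": 0,"az": -0.017,"claw": 40},{"tx": -18,"ty": 246,"tz": 0,"ax": 0,"ay": 0,"az": -0.017,"claw": 40},{"tx": -21,"ty": 287,"tz": 0,"ax": 0,"ay": 0,"az": -0.017,"claw": 40},{"tx": -24,"ty": 328,"tz": 0,"ax": 0,"ay": 0,"az": -0.017,"claw": 40},{"tx": -27,"ty": 369,"tz": 0,"ax": 0,"ay": 0,"az": -0.017,"claw": 40},{"tx": -30,"ty": 410,"tz": 0,"ax": 0,"ay": 0,"az": -0.017,"claw": 40},{"tx": -32,"ty": 445,"tz": 0,"ax": 0,"ay": 0,"az": -0.017,"claw": 40},{"tx": -33,"ty": 470,"tz": 0,"ax": 0,"ay": 0,"az": -0.017,"claw": 40}])

```text
time_s: 18.25
tcp_pos: [0.5027, 0.0575, 0.102]
ee_rot: [[-1.0, 0.021, 0.001], [0.021, 1.0, 0.0], [-0.001, 0.0, -1.0]]
wrist_force: [0.7, -0.7, -2.1]
gripper_width: 0.592
gripper_force: 30.0
```

Emit:
servo_tool(deltas=[{"tx": 0,"ty": 4,"tz": 0,"ax": 0,"ay": 0,"az": 0,"claw": 40},{"tx": 0,"ty": 4,"tz": 0,"ax": 0,"ay": 0,"az": 0,"claw": 40},{"tx": 0,"ty": 4,"tz": 0,"ax": 0,"ay": 0,"az": 0,"claw": 40}])

```text
time_s: 18.5
tcp_pos: [0.5023, 0.0582, 0.1019]
ee_rot: [[-1.0, 0.022, -0.0], [0.022, 1.0, -0.001], [0.0, -0.001, -1.0]]
wrist_force: [0.4, -1.0, -3.1]
gripper_width: 0.593
gripper_force: 30.0
```

Run:
```python
from h import *
s=sense();print(s['tcp_pos'],yaw_now(),s['gripper_width'],rel([.5055,.0566,.0238],88.8))
ct=T('wrist');im=capture('wrist');cv2.imwrite('pics/w7.png',cv2.resize(im[60:260,120:400],None,fx=2.8,fy=2.8,interpolation=cv2.INTER_CUBIC))
```

```text
[0.50230401 0.05824624 0.10190152] 88.72407248383911 0.593404837828175 {'tx': np.float64(-3.2), 'ty': np.float64(-1.5), 'tz': np.float64(78.1), 'ax': np.float64(-0.001), 'ay': np.float64(-0.0), 'az': np.float64(-0.001)}
```

View pics/w7.png

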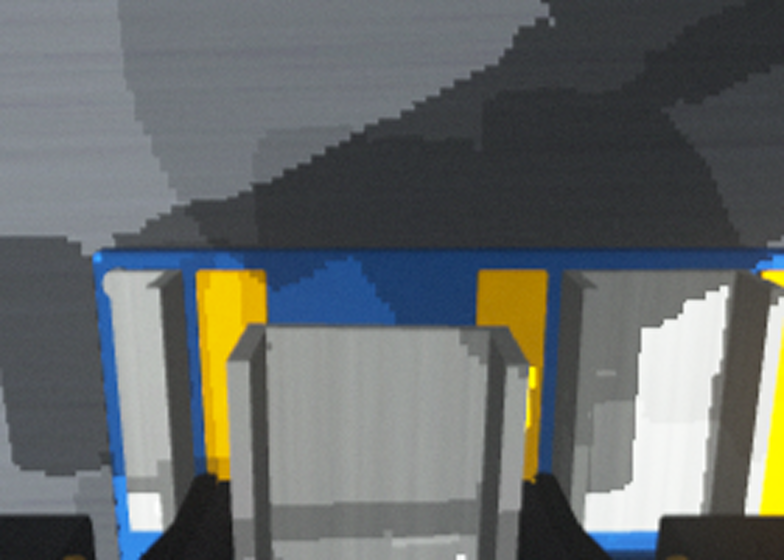

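Run:
```python
from h import *
ct=T('wrist');W=lambda x,y:(120+x/2.8-.32,60+y/2.8-.32)
for n,p,z in [('botL',(247,326),.088),('botR',(510,327),.088),('topL',(228,362),.116),('topR',(528,362),.116),('ribR a',(196,270),.013),('b',(266,270),.013),('ribM a',(477,270),.013),('b',(548,270),.013),('laid trough end',(590,270),.01)]:
    print(n,ray('wrist',*W(*p),z,ct).round(4))
```

```text
botL [0.4635 0.0321 0.088 ]
botR [0.4649 0.0848 0.088 ]
topL [0.4631 0.0327 0.116 ]
topR [0.4643 0.0839 0.116 ]
ribR a [0.4646 0.0074 0.013 ]
b [0.4651 0.0271 0.013 ]
ribM a [0.4665 0.0863 0.013 ]
b [0.467  0.1063 0.013 ]
laid trough end [0.4678 0.1188 0.01  ]
```

Emit:
servo_tool(deltas=[{"tx": -1.8,"ty": -1.7,"tz": 10,"ax": 0,"ay": 0,"az": 0,"claw": 40},{"tx": -1.8,"ty": -1.7,"tz": 25,"ax": 0,"ay": 0,"az": 0,"claw": 40},{"tx": -1.8,"ty": -1.7,"tz": 42,"ax": 0,"ay": 0,"az": 0,"claw": 40},{"tx": -1.8,"ty": -1.7,"tz": 56,"ax": 0,"ay": 0,"az": 0,"claw": 40},{"tx": -1.8,"ty": -1.7,"tz": 66,"ax": 0,"ay": 0,"az": 0,"claw": 40},{"tx": -1.8,"ty": -1.7,"tz": 73,"ax": 0,"ay": 0,"az": 0,"claw": 40},{"tx": -1.8,"ty": -1.7,"tz": 77,"ax": 0,"ay": 0,"az": 0,"claw": 40},{"tx": -1.8,"ty": -1.7,"tz": 79.5,"ax": 0,"ay": 0,"az": 0,"claw": 40},{"tx": -1.8,"ty": -1.7,"tz": 80,"ax": 0,"ay": 0,"az": 0,"claw": 40},{"tx": -1.8,"ty": -1.7,"tz": 80,"ax": 0,"ay": 0,"az": 0,"claw": 40}])

```text
time_s: 19.38
tcp_pos: [0.5051, 0.0563, 0.0238]
ee_rot: [[-1.0, 0.022, 0.002], [0.022, 1.0, -0.001], [-0.002, -0.001, -1.0]]
wrist_force: [-3.2, -2.2, 3.9]
gripper_width: 0.592
gripper_force: 30.0
```

Emit:
servo_tool(deltas=[{"tx": 0,"ty": 0,"tz": 0,"ax": 0,"ay": 0,"az": 0,"claw": 66},{"tx": 0,"ty": 0,"tz": 0,"ax": 0,"ay": 0,"az": 0,"claw": 66},{"tx": 0,"ty": 0,"tz": 0,"ax": 0,"ay": 0,"az": 0,"claw": 66},{"tx": 0,"ty": 0,"tz": 0,"ax": 0,"ay": 0,"az": 0,"claw": 66},{"tx": 0,"ty": 0,"tz": -35,"ax": 0,"ay": 0,"az": 0,"claw": 66},{"tx": 0,"ty": 0,"tz": -75,"ax": 0,"ay": 0,"az": 0,"claw": 66},{"tx": 0,"ty": 0,"tz": -115,"ax": 0,"ay": 0,"az": 0,"claw": 87},{"tx": 0,"ty": 0,"tz": -155,"ax": 0,"ay": 0,"az": 0,"claw": 87},{"tx": 0,"ty": 0,"tz": -180,"ax": 0,"ay": 0,"az": 0,"claw": 87},{"tx": 0,"ty": 0,"tz": -180,"ax": 0,"ay": 0,"az": 0,"claw": 87}])

```text
time_s: 20.22
tcp_pos: [0.5086, 0.0581, 0.2095]
ee_rot: [[-1.0, 0.021, 0.016], [0.021, 1.0, 0.004], [-0.015, 0.004, -1.0]]
wrist_force: [0.1, 0.4, -0.8]
gripper_width: 0.953
gripper_force: 0.0
```

Run:
```python
from h import *
s=sense();print(s['tcp_pos'],yaw_now(),rel([.43,-.27,.21],95))
ct=T('wrist');im=capture('wrist');cv2.imwrite('pics/w8.png',im)
for r in trace('trough1','wrist'):
        c=max(cv2.findContours(r['mask'].astype(np.uint8),0,1)[0],key=cv2.contourArea)
        print('trough',round(r['confidence'],2),mrect(c[:,0,:],'wrist',.038,ct))
for r in rects(im,'wrist',.013,'yellow',ct): print(r)
```

```text
[0.50862432 0.05808512 0.2094978 ] 88.80646865771155 {'tx': np.float64(71.7), 'ty': np.float64(-329.6), 'tz': np.float64(-3.0), 'ax': np.float64(0.004), 'ay': np.float64(0.016), 'az': np.float64(-0.108)}
trough 0.69 {'px': [325, 168], 'c': [0.5058, 0.1342], 'size': [83, 56], 'ang': -0.7}
trough 0.68 {'px': [251, 169], 'c': [0.5037, 0.0556], 'size': [82, 53], 'ang': -2.7}
trough 0.34 {'px': [288, 185], 'c': [0.5302, 0.0947], 'size': [225, 143], 'ang': 88.8}
{'px': [286, 195], 'c': [0.5411, 0.0953], 'size': [19, 9], 'ang': 88.7}
{'px': [218, 195], 'c': [0.5381, 0.0159], 'size': [19, 11], 'ang': 88.7}
{'px': [359, 165], 'c': [0.5084, 0.1781], 'size': [78, 15], 'ang': -0.9}
```

Emit:
servo_tool(deltas=[{"tx": 9,"ty": -40,"tz": 0,"ax": 0,"ay": 0,"az": -0.02,"claw": 87},{"tx": 18,"ty": -80,"tz": 0,"ax": 0,"ay": 0,"az": -0.04,"claw": 87},{"tx": 27,"ty": -120,"tz": 0,"ax": 0,"ay": 0,"az": -0.06,"claw": 87},{"tx": 36,"ty": -160,"tz": 0,"ax": 0,"ay": 0,"az": -0.08,"claw": 87},{"tx": 45,"ty": -200,"tz": 0,"ax": 0,"ay": 0,"az": -0.108,"claw": 87},{"tx": 54,"ty": -240,"tz": 0,"ax": 0,"ay": 0,"az": -0.108,"claw": 87},{"tx": 63,"ty": -280,"tz": 0,"ax": 0,"ay": 0,"az": -0.108,"claw": 87},{"tx": 70,"ty": -315,"tz": 0,"ax": 0,"ay": 0,"az": -0.108,"claw": 87},{"tx": 72,"ty": -330,"tz": 0,"ax": 0,"ay": 0,"az": -0.108,"claw": 87},{"tx": 72,"ty": -330,"tz": 0,"ax": 0,"ay": 0,"az": -0.108,"claw": 87},{"tx": 72,"ty": -330,"tz": 0,"ax": 0,"ay": 0,"az": -0.108,"claw": 87}])

```text
time_s: 21.23
tcp_pos: [0.4245, -0.2716, 0.2006]
ee_rot: [[-0.997, -0.083, -0.001], [-0.083, 0.997, 0.002], [0.001, 0.002, -1.0]]
wrist_force: [-0.4, -0.1, -0.1]
gripper_width: 1.003
gripper_force: 0.0
```

```bash
python3 -c "
from h import *
look('w9')
print(rel([.458,-.301,.010],101))"
```

```text
21.2333 [ 0.4245 -0.2716  0.2006] 94.78
red {'px': [316, 315], 'c': [0.5925, -0.1807], 'size': [67, 42], 'ang': -85.3}
red {'px': [226, 313], 'c': [0.5956, -0.2923], 'size': [52, 40], 'ang': 83.5}
red {'px': [226, 267], 'c': [0.5293, -0.2917], 'size': [41, 21], 'ang': -85.3}
red {'px': [224, 202], 'c': [0.4578, -0.3017], 'size': [84, 54], 'ang': 11.7}
[(0.56, array([ 0.6476, -0.385 ,  0.0167])), (0.46, array([0.4705, 0.0297, 0.0122]))]
top red {'px': [352, 197], 'c': [0.5814, -0.2883], 'size': [70, 55], 'ang': -5.6}
top red {'px': [312, 189], 'c': [0.6044, -0.1775], 'size': [53, 52], 'ang': 80.9}
top trough 0.94 {'px': [195, 222], 'c': [0.506, 0.1376], 'size': [80, 58], 'ang': -0.9}
top trough 0.93 {'px': [224, 222], 'c': [0.5073, 0.0589], 'size': [82, 56], 'ang': -2.1}
{'tx': np.float64(-29.1), 'ty': np.float64(-33.4), 'tz': np.float64(192.3), 'ax': np.float64(0.0), 'ay': np.float64(0.002), 'az': np.float64(-0.104)}
```

Emit:
servo_tool(deltas=[{"tx": -15,"ty": -16,"tz": 20,"ax": 0,"ay": 0,"az": -0.06,"claw": 80},{"tx": -31,"ty": -32,"tz": 45,"ax": 0,"ay": 0,"az": -0.115,"claw": 80},{"tx": -31,"ty": -32,"tz": 80,"ax": 0,"ay": 0,"az": -0.115,"claw": 80},{"tx": -31,"ty": -32,"tz": 115,"ax": 0,"ay": 0,"az": -0.115,"claw": 80},{"tx": -31,"ty": -32,"tz": 150,"ax": 0,"ay": 0,"az": -0.115,"claw": 80},{"tx": -31,"ty": -32,"tz": 170,"ax": 0,"ay": 0,"az": -0.115,"claw": 80},{"tx": -31,"ty": -32,"tz": 183,"ax": 0,"ay": 0,"az": -0.115,"claw": 80},{"tx": -31,"ty": -32,"tz": 189,"ax": 0,"ay": 0,"az": -0.115,"claw": 80},{"tx": -31,"ty": -32,"tz": 190,"ax": 0,"ay": 0,"az": -0.115,"claw": 80},{"tx": -31,"ty": -32,"tz": 190,"ax": 0,"ay": 0,"az": -0.115,"claw": 40},{"tx": -31,"ty": -32,"tz": 190,"ax": 0,"ay": 0,"az": -0.115,"claw": 40},{"tx": -31,"ty": -32,"tz": 190,"ax": 0,"ay": 0,"az": -0.115,"claw": 40}])

```text
time_s: 22.48
tcp_pos: [0.4606, -0.3007, 0.0139]
ee_rot: [[-0.98, -0.2, 0.005], [-0.2, 0.98, -0.001], [-0.004, -0.002, -1.0]]
wrist_force: [-0.5, 0.1, 0.8]
gripper_width: 0.775
gripper_force: 0.0
```

Emit:
servo_tool(deltas=[{"tx": 0,"ty": 0,"tz": 0,"ax": 0,"ay": 0,"az": 0,"claw": 40},{"tx": 0,"ty": 0,"tz": 0,"ax": 0,"ay": 0,"az": 0,"claw": 40},{"tx": 0,"ty": 0,"tz": 0,"ax": 0,"ay": 0,"az": 0,"claw": 40},{"tx": 0,"ty": 0,"tz": 0,"ax": 0,"ay": 0,"az": 0,"claw": 40}])

```text
time_s: 22.82
tcp_pos: [0.46, -0.3008, 0.0134]
ee_rot: [[-0.98, -0.2, 0.003], [-0.2, 0.98, -0.001], [-0.003, -0.001, -1.0]]
wrist_force: [-0.5, 0.8, 3.9]
gripper_width: 0.596
gripper_force: 30.0
```

Emit:
servo_tool(deltas=[{"tx": 0,"ty": 0,"tz": -20,"ax": 0,"ay": 0,"az": 0,"claw": 40},{"tx": 0,"ty": 0,"tz": -55,"ax": 0,"ay": 0,"az": 0,"claw": 40},{"tx": 0,"ty": 0,"tz": -95,"ax": 0,"ay": 0,"az": 0,"claw": 40},{"tx": 0,"ty": 0,"tz": -110,"ax": 0,"ay": 0,"az": 0,"claw": 40}])

```text
time_s: 23.15
tcp_pos: [0.4614, -0.3016, 0.1272]
ee_rot: [[-0.98, -0.2, 0.008], [-0.2, 0.98, -0.003], [-0.008, -0.005, -1.0]]
wrist_force: [0.8, 0.2, -0.7]
gripper_width: 0.591
gripper_force: 30.0
```

Run:
```python
from h import *
s=sense();print(s['tcp_pos'],yaw_now(),s['gripper_width'],rel([.507,.1762,.12],88.8))
```

```text
[ 0.46138026 -0.30162265  0.12722637] 101.55908164475916 0.5905861345995801 {'tx': np.float64(-140.4), 'ty': np.float64(459.0), 'tz': np.float64(6.1), 'ax': np.float64(-0.004), 'ay': np.float64(0.008), 'az': np.float64(0.223)}
```

Emit:
servo_tool(deltas=[{"tx": -12,"ty": 39,"tz": 0,"ax": 0,"ay": 0,"az": 0.02,"claw": 40},{"tx": -24,"ty": 78,"tz": 0,"ax": 0,"ay": 0,"az": 0.04,"claw": 40},{"tx": -36,"ty": 117,"tz": 0,"ax": 0,"ay": 0,"az": 0.06,"claw": 40},{"tx": -48,"ty": 156,"tz": 0,"ax": 0,"ay": 0,"az": 0.08,"claw": 40},{"tx": -60,"ty": 195,"tz": 0,"ax": 0,"ay": 0,"az": 0.1,"claw": 40},{"tx": -72,"ty": 234,"tz": 0,"ax": 0,"ay": 0,"az": 0.12,"claw": 40},{"tx": -84,"ty": 273,"tz": 0,"ax": 0,"ay": 0,"az": 0.14,"claw": 40},{"tx": -96,"ty": 312,"tz": 0,"ax": 0,"ay": 0,"az": 0.16,"claw": 40},{"tx": -108,"ty": 351,"tz": 0,"ax": 0,"ay": 0,"az": 0.18,"claw": 40},{"tx": -120,"ty": 390,"tz": 0,"ax": 0,"ay": 0,"az": 0.2,"claw": 40},{"tx": -131,"ty": 428,"tz": 0,"ax": 0,"ay": 0,"az": 0.223,"claw": 40},{"tx": -140,"ty": 455,"tz": 0,"ax": 0,"ay": 0,"az": 0.223,"claw": 40}])

```text
time_s: 24.15
tcp_pos: [0.5052, 0.1761, 0.1222]
ee_rot: [[-1.0, 0.021, 0.001], [0.021, 1.0, 0.0], [-0.001, 0.0, -1.0]]
wrist_force: [0.1, -0.8, -2.1]
gripper_width: 0.592
gripper_force: 30.0
```

Emit:
servo_tool(deltas=[{"tx": 0,"ty": 4,"tz": 0,"ax": 0,"ay": 0,"az": 0,"claw": 40},{"tx": 0,"ty": 4,"tz": 0,"ax": 0,"ay": 0,"az": 0,"claw": 40},{"tx": 0,"ty": 4,"tz": 0,"ax": 0,"ay": 0,"az": 0,"claw": 40}])

```text
time_s: 24.4
tcp_pos: [0.5049, 0.1766, 0.1219]
ee_rot: [[-1.0, 0.022, -0.0], [0.022, 1.0, -0.001], [0.0, -0.001, -1.0]]
wrist_force: [0.1, -0.5, -2.2]
gripper_width: 0.596
gripper_force: 30.0
```

Run:
```python
from h import *
s=sense();print(s['tcp_pos'],yaw_now(),s['gripper_width'],rel([.507,.1762,.0274],88.8))
ct=T('wrist');im=capture('wrist');cv2.imwrite('pics/w10.png',cv2.resize(im[60:260,120:400],None,fx=2.8,fy=2.8,interpolation=cv2.INTER_CUBIC))
```

```text
[0.50485965 0.176559   0.12185316] 88.72883110104888 0.5960926474906372 {'tx': np.float64(-2.2), 'ty': np.float64(-0.2), 'tz': np.float64(94.5), 'ax': np.float64(-0.001), 'ay': np.float64(-0.0), 'az': np.float64(-0.001)}
```

View pics/w10.png

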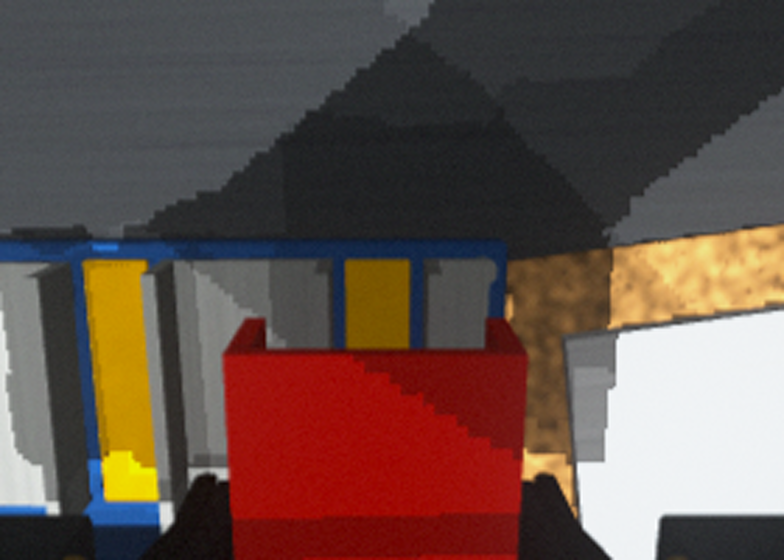

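Run:
```python
from h import *
ct=T('wrist');W=lambda x,y:(120+x/2.8-.32,60+y/2.8-.32)
for n,p,z in [('botL',(246,319),.1085),('botR',(506,319),.1085),('topL',(224,354),.1365),('topR',(526,352),.1365),('ribL a',(343,259),.013),('b',(410,259),.013),('ribM a',(82,261),.013),('b',(147,261),.013),('trough wall inner bottom',(330,262),.014),('angle inner',(424,259),.01)]:
    print(n,ray('wrist',*W(*p),z,ct).round(4))
```

```text
botL [0.4644 0.1503 0.1085]
botR [0.4656 0.2021 0.1085]
topL [0.4641 0.1505 0.1365]
topR [0.4649 0.2016 0.1365]
ribL a [0.4683 0.1662 0.013 ]
b [0.4687 0.1864 0.013 ]
ribM a [0.467  0.0872 0.013 ]
b [0.4675 0.1069 0.013 ]
trough wall inner bottom [0.4689 0.1623 0.014 ]
angle inner [0.4693 0.1908 0.01  ]
```

Emit:
servo_tool(deltas=[{"tx": -3.5,"ty": 0.3,"tz": 15,"ax": 0,"ay": 0,"az": 0,"claw": 40},{"tx": -3.5,"ty": 0.3,"tz": 35,"ax": 0,"ay": 0,"az": 0,"claw": 40},{"tx": -3.5,"ty": 0.3,"tz": 52,"ax": 0,"ay": 0,"az": 0,"claw": 40},{"tx": -3.5,"ty": 0.3,"tz": 60,"ax": 0,"ay": 0,"az": 0,"claw": 40},{"tx": -3.5,"ty": 0.3,"tz": 68,"ax": 0,"ay": 0,"az": 0,"claw": 40},{"tx": -3.5,"ty": 0.3,"tz": 76,"ax": 0,"ay": 0,"az": 0,"claw": 40},{"tx": -3.5,"ty": 0.3,"tz": 84,"ax": 0,"ay": 0,"az": 0,"claw": 40},{"tx": -3.5,"ty": 0.3,"tz": 91,"ax": 0,"ay": 0,"az": 0,"claw": 40},{"tx": -3.5,"ty": 0.3,"tz": 94,"ax": 0,"ay": 0,"az": 0,"claw": 40},{"tx": -3.5,"ty": 0.3,"tz": 95.5,"ax": 0,"ay": 0,"az": 0,"claw": 40},{"tx": -3.5,"ty": 0.3,"tz": 96,"ax": 0,"ay": 0,"az": 0,"claw": 40}])

```text
time_s: 25.37
tcp_pos: [0.5093, 0.1772, 0.0274]
ee_rot: [[-1.0, 0.022, 0.001], [0.022, 1.0, -0.001], [-0.001, -0.001, -1.0]]
wrist_force: [-4.4, -0.8, 5.7]
gripper_width: 0.594
gripper_force: 30.0
```

Emit:
servo_tool(deltas=[{"tx": 0,"ty": 0,"tz": 0,"ax": 0,"ay": 0,"az": 0,"claw": 66},{"tx": 0,"ty": 0,"tz": 0,"ax": 0,"ay": 0,"az": 0,"claw": 66},{"tx": 0,"ty": 0,"tz": 0,"ax": 0,"ay": 0,"az": 0,"claw": 66},{"tx": 0,"ty": 0,"tz": 0,"ax": 0,"ay": 0,"az": 0,"claw": 66},{"tx": 0,"ty": 0,"tz": -35,"ax": 0,"ay": 0,"az": 0,"claw": 66},{"tx": 0,"ty": 0,"tz": -75,"ax": 0,"ay": 0,"az": 0,"claw": 66},{"tx": 0,"ty": 0,"tz": -115,"ax": 0,"ay": 0,"az": 0,"claw": 87},{"tx": 0,"ty": 0,"tz": -155,"ax": 0,"ay": 0,"az": 0,"claw": 87},{"tx": 0,"ty": 0,"tz": -180,"ax": 0,"ay": 0,"az": 0,"claw": 87},{"tx": 0,"ty": 0,"tz": -180,"ax": 0,"ay": 0,"az": 0,"claw": 87}])

```text
time_s: 26.2
tcp_pos: [0.5126, 0.1791, 0.2139]
ee_rot: [[-1.0, 0.021, 0.015], [0.021, 1.0, 0.007], [-0.015, 0.007, -1.0]]
wrist_force: [-0.2, -0.3, -0.3]
gripper_width: 0.956
gripper_force: 0.0
```

Run:
```python
from h import *
s=sense();print(s['tcp_pos'],yaw_now(),rel([.55,-.20,.21],84))
ct=T('wrist');im=capture('wrist');cv2.imwrite('pics/w11.png',im)
for r in rects(im,'wrist',.042,'red',ct): print(r)
```

```text
[0.51261292 0.17914131 0.21386376] 88.79603418936681 {'tx': np.float64(-45.3), 'ty': np.float64(-378.3), 'tz': np.float64(1.8), 'ax': np.float64(0.008), 'ay': np.float64(0.014), 'az': np.float64(0.084)}
{'px': [251, 169], 'c': [0.5092, 0.1764], 'size': [80, 52], 'ang': -1.3}
```

Emit:
servo_tool(deltas=[{"tx": -5,"ty": -41,"tz": 0,"ax": 0,"ay": 0,"az": 0.02,"claw": 87},{"tx": -10,"ty": -82,"tz": 0,"ax": 0,"ay": 0,"az": 0.04,"claw": 87},{"tx": -15,"ty": -123,"tz": 0,"ax": 0,"ay": 0,"az": 0.06,"claw": 87},{"tx": -20,"ty": -164,"tz": 0,"ax": 0,"ay": 0,"az": 0.084,"claw": 87},{"tx": -25,"ty": -205,"tz": 0,"ax": 0,"ay": 0,"az": 0.084,"claw": 87},{"tx": -30,"ty": -246,"tz": 0,"ax": 0,"ay": 0,"az": 0.084,"claw": 87},{"tx": -35,"ty": -287,"tz": 0,"ax": 0,"ay": 0,"az": 0.084,"claw": 87},{"tx": -40,"ty": -328,"tz": 0,"ax": 0,"ay": 0,"az": 0.084,"claw": 87},{"tx": -45,"ty": -362,"tz": 0,"ax": 0,"ay": 0,"az": 0.084,"claw": 87},{"tx": -45,"ty": -378,"tz": 0,"ax": 0,"ay": 0,"az": 0.084,"claw": 87},{"tx": -45,"ty": -378,"tz": 0,"ax": 0,"ay": 0,"az": 0.084,"claw": 87},{"tx": -45,"ty": -378,"tz": 0,"ax": 0,"ay": 0,"az": 0.084,"claw": 87}])

```text
time_s: 27.25
tcp_pos: [0.5449, -0.2021, 0.2049]
ee_rot: [[-0.994, 0.108, -0.001], [0.108, 0.994, 0.001], [0.001, 0.001, -1.0]]
wrist_force: [-1.5, 0.1, 0.6]
gripper_width: 1.001
gripper_force: 0.0
```

```bash
python3 -c "
from h import *
look('w12')
print(rel([.59,-.175,.010],82))"
```

```text
27.25 [ 0.5449 -0.2021  0.2049] 83.78
red {'px': [281, 209], 'c': [0.5879, -0.1768], 'size': [85, 53], 'ang': -8.3}
red {'px': [182, 206], 'c': [0.573, -0.2875], 'size': [85, 56], 'ang': -6.3}
trough 0.71 {'px': [488, 113], 'c': [0.5059, 0.04], 'size': [84, 53], 'ang': 6.3}
[(0.77, array([0.5083, 0.0527, 0.0113])), (0.7, array([ 0.5519, -0.0043,  0.0109]))]
top red {'px': [181, 221], 'c': [0.509, 0.1775], 'size': [76, 52], 'ang': 1.1}
top trough 0.84 {'px': [224, 222], 'c': [0.5058, 0.0581], 'size': [76, 52], 'ang': 1.1}
top trough 0.79 {'px': [198, 222], 'c': [0.5085, 0.1299], 'size': [80, 41], 'ang': -0.9}
top trough 0.69 {'px': [196, 214], 'c': [0.5357, 0.1206], 'size': [188, 153], 'ang': 89.0}
{'tx': np.float64(-40.9), 'ty': np.float64(29.6), 'tz': np.float64(196.8), 'ax': np.float64(0.0), 'ay': np.float64(0.002), 'az': np.float64(0.035)}
```

Emit:
servo_tool(deltas=[{"tx": -20,"ty": 15,"tz": 20,"ax": 0,"ay": 0,"az": 0.02,"claw": 77},{"tx": -41,"ty": 29,"tz": 45,"ax": 0,"ay": 0,"az": 0.037,"claw": 77},{"tx": -41,"ty": 29,"tz": 80,"ax": 0,"ay": 0,"az": 0.037,"claw": 77},{"tx": -41,"ty": 29,"tz": 115,"ax": 0,"ay": 0,"az": 0.037,"claw": 77},{"tx": -41,"ty": 29,"tz": 150,"ax": 0,"ay": 0,"az": 0.037,"claw": 77},{"tx": -41,"ty": 29,"tz": 172,"ax": 0,"ay": 0,"az": 0.037,"claw": 77},{"tx": -41,"ty": 29,"tz": 186,"ax": 0,"ay": 0,"az": 0.037,"claw": 77},{"tx": -41,"ty": 29,"tz": 193,"ax": 0,"ay": 0,"az": 0.037,"claw": 77},{"tx": -41,"ty": 29,"tz": 194,"ax": 0,"ay": 0,"az": 0.037,"claw": 77},{"tx": -41,"ty": 29,"tz": 194,"ax": 0,"ay": 0,"az": 0.037,"claw": 40},{"tx": -41,"ty": 29,"tz": 194,"ax": 0,"ay": 0,"az": 0.037,"claw": 40},{"tx": -41,"ty": 29,"tz": 194,"ax": 0,"ay": 0,"az": 0.037,"claw": 40}])

```text
time_s: 28.5
tcp_pos: [0.5911, -0.1769, 0.0145]
ee_rot: [[-0.99, 0.142, 0.005], [0.142, 0.99, -0.0], [-0.005, 0.0, -1.0]]
wrist_force: [-0.2, -0.2, -0.2]
gripper_width: 0.735
gripper_force: 0.0
```

Emit:
servo_tool(deltas=[{"tx": 0,"ty": 0,"tz": 0,"ax": 0,"ay": 0,"az": 0,"claw": 40},{"tx": 0,"ty": 0,"tz": 0,"ax": 0,"ay": 0,"az": 0,"claw": 40},{"tx": 0,"ty": 0,"tz": 0,"ax": 0,"ay": 0,"az": 0,"claw": 40},{"tx": 0,"ty": 0,"tz": 0,"ax": 0,"ay": 0,"az": 0,"claw": 40}])

```text
time_s: 28.83
tcp_pos: [0.5906, -0.1769, 0.0139]
ee_rot: [[-0.99, 0.143, 0.004], [0.143, 0.99, -0.0], [-0.004, 0.0, -1.0]]
wrist_force: [-0.4, 1.2, 4.9]
gripper_width: 0.593
gripper_force: 30.0
```

Emit:
servo_tool(deltas=[{"tx": 0,"ty": 0,"tz": -20,"ax": 0,"ay": 0,"az": 0,"claw": 40},{"tx": 0,"ty": 0,"tz": -55,"ax": 0,"ay": 0,"az": 0,"claw": 40},{"tx": 0,"ty": 0,"tz": -95,"ax": 0,"ay": 0,"az": 0,"claw": 40},{"tx": 0,"ty": 0,"tz": -110,"ax": 0,"ay": 0,"az": 0,"claw": 40}])

```text
time_s: 29.17
tcp_pos: [0.5921, -0.1777, 0.1279]
ee_rot: [[-0.99, 0.142, 0.009], [0.142, 0.99, -0.002], [-0.009, -0.001, -1.0]]
wrist_force: [1.1, 0.1, -1.4]
gripper_width: 0.593
gripper_force: 30.0
```

Run:
```python
from h import *
s=sense();print(s['tcp_pos'],yaw_now(),s['gripper_width'],rel([.507,.0965,.12],88.8))
```

```text
[ 0.5921216  -0.17769939  0.12788012] 81.85089418752861 0.5931646581431094 {'tx': np.float64(123.2), 'ty': np.float64(259.4), 'tz': np.float64(6.6), 'ax': np.float64(-0.001), 'ay': np.float64(0.009), 'az': np.float64(-0.121)}
```

Emit:
servo_tool(deltas=[{"tx": 17,"ty": 36,"tz": 0,"ax": 0,"ay": 0,"az": -0.02,"claw": 40},{"tx": 34,"ty": 72,"tz": 0,"ax": 0,"ay": 0,"az": -0.04,"claw": 40},{"tx": 51,"ty": 108,"tz": 0,"ax": 0,"ay": 0,"az": -0.06,"claw": 40},{"tx": 68,"ty": 144,"tz": 0,"ax": 0,"ay": 0,"az": -0.08,"claw": 40},{"tx": 85,"ty": 180,"tz": 0,"ax": 0,"ay": 0,"az": -0.1,"claw": 40},{"tx": 102,"ty": 216,"tz": 0,"ax": 0,"ay": 0,"az": -0.121,"claw": 40},{"tx": 116,"ty": 246,"tz": 0,"ax": 0,"ay": 0,"az": -0.121,"claw": 40},{"tx": 122,"ty": 259,"tz": 0,"ax": 0,"ay": 0,"az": -0.121,"claw": 40},{"tx": 122,"ty": 259,"tz": 0,"ax": 0,"ay": 0,"az": -0.121,"claw": 40},{"tx": 122,"ty": 259,"tz": 0,"ax": 0,"ay": 0,"az": -0.121,"claw": 40},{"tx": 122,"ty": 259,"tz": 0,"ax": 0,"ay": 0,"az": -0.121,"claw": 40}])

```text
time_s: 30.08
tcp_pos: [0.5058, 0.0961, 0.1223]
ee_rot: [[-1.0, 0.023, 0.001], [0.023, 1.0, -0.0], [-0.001, -0.0, -1.0]]
wrist_force: [0.2, -0.6, -1.9]
gripper_width: 0.593
gripper_force: 30.0
```

Run:
```python
from h import *
s=sense();print(s['tcp_pos'],yaw_now(),s['gripper_width'],rel([.507,.0965,.0279],88.8))
ct=T('wrist');im=capture('wrist');cv2.imwrite('pics/w13.png',cv2.resize(im[60:260,120:400],None,fx=2.8,fy=2.8,interpolation=cv2.INTER_CUBIC))
zt=s['tcp_pos'][2]-.0139+.028
for r in rects(im,'wrist',zt,'red',ct): print('cap top plane',r)
for r in rects(im,'wrist',.042,'red',ct): print('seated plane',r)
```

```text
[0.50576913 0.09614739 0.12228409] 88.70279984452723 0.5931643291142197 {'tx': np.float64(-1.1), 'ty': np.float64(0.4), 'tz': np.float64(94.4), 'ax': np.float64(-0.0), 'ay': np.float64(0.001), 'az': np.float64(-0.002)}
cap top plane {'px': [254, 313], 'c': [0.5369, 0.0946], 'size': [52, 16], 'ang': 88.7}
cap top plane {'px': [254, 223], 'c': [0.4851, 0.0959], 'size': [52, 52], 'ang': 88.7}
cap top plane {'px': [354, 200], 'c': [0.4757, 0.1436], 'size': [50, 35], 'ang': -1.2}
seated plane {'px': [254, 313], 'c': [0.6085, 0.0929], 'size': [85, 26], 'ang': 88.7}
seated plane {'px': [254, 223], 'c': [0.5234, 0.095], 'size': [85, 85], 'ang': 88.7}
seated plane {'px': [354, 200], 'c': [0.508, 0.1734], 'size': [82, 57], 'ang': -1.2}
```

View pics/w13.png

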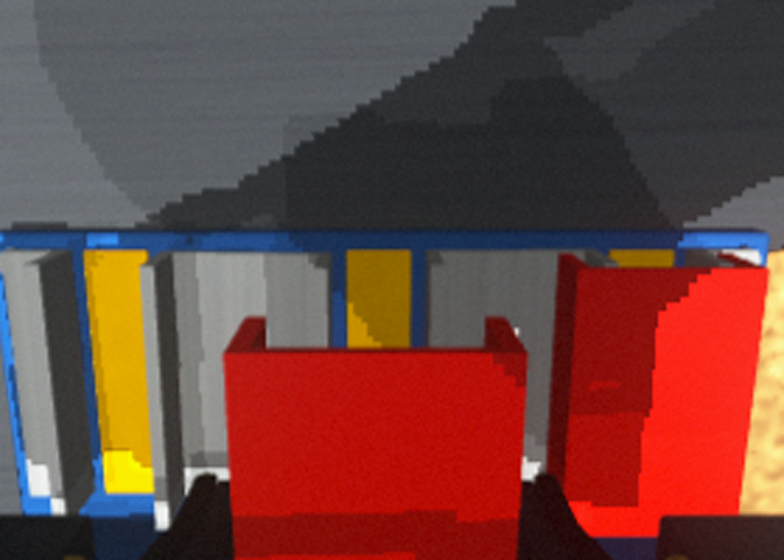

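Emit:
servo_tool(deltas=[{"tx": -1,"ty": 0.4,"tz": 15,"ax": 0,"ay": 0,"az": 0,"claw": 40},{"tx": -1,"ty": 0.4,"tz": 35,"ax": 0,"ay": 0,"az": 0,"claw": 40},{"tx": -1,"ty": 0.4,"tz": 52,"ax": 0,"ay": 0,"az": 0,"claw": 40},{"tx": -1,"ty": 0.4,"tz": 60,"ax": 0,"ay": 0,"az": 0,"claw": 40},{"tx": -1,"ty": 0.4,"tz": 68,"ax": 0,"ay": 0,"az": 0,"claw": 40},{"tx": -1,"ty": 0.4,"tz": 76,"ax": 0,"ay": 0,"az": 0,"claw": 40},{"tx": -1,"ty": 0.4,"tz": 84,"ax": 0,"ay": 0,"az": 0,"claw": 40},{"tx": -1,"ty": 0.4,"tz": 91,"ax": 0,"ay": 0,"az": 0,"claw": 40},{"tx": -1,"ty": 0.4,"tz": 94,"ax": 0,"ay": 0,"az": 0,"claw": 40},{"tx": -1,"ty": 0.4,"tz": 95.5,"ax": 0,"ay": 0,"az": 0,"claw": 40},{"tx": -1,"ty": 0.4,"tz": 96,"ax": 0,"ay": 0,"az": 0,"claw": 40}])

```text
time_s: 31.05
tcp_pos: [0.5071, 0.097, 0.0278]
ee_rot: [[-1.0, 0.021, 0.001], [0.021, 1.0, -0.001], [-0.001, -0.001, -1.0]]
wrist_force: [-4.2, -1.4, 10.4]
gripper_width: 0.596
gripper_force: 30.0
```

Seated. Next I release it and go for the last cap.

Emit:
servo_tool(deltas=[{"tx": 0,"ty": 0,"tz": 0,"ax": 0,"ay": 0,"az": 0,"claw": 66},{"tx": 0,"ty": 0,"tz": 0,"ax": 0,"ay": 0,"az": 0,"claw": 66},{"tx": 0,"ty": 0,"tz": 0,"ax": 0,"ay": 0,"az": 0,"claw": 66},{"tx": 0,"ty": 0,"tz": 0,"ax": 0,"ay": 0,"az": 0,"claw": 66},{"tx": 0,"ty": 0,"tz": -35,"ax": 0,"ay": 0,"az": 0,"claw": 66},{"tx": 0,"ty": 0,"tz": -75,"ax": 0,"ay": 0,"az": 0,"claw": 66},{"tx": 0,"ty": 0,"tz": -115,"ax": 0,"ay": 0,"az": 0,"claw": 87},{"tx": 0,"ty": 0,"tz": -155,"ax": 0,"ay": 0,"az": 0,"claw": 87},{"tx": 0,"ty": 0,"tz": -180,"ax": 0,"ay": 0,"az": 0,"claw": 87},{"tx": 0,"ty": 0,"tz": -180,"ax": 0,"ay": 0,"az": 0,"claw": 87},{"tx": 0,"ty": 0,"tz": -180,"ax": 0,"ay": 0,"az": 0,"claw": 87}])

```text
time_s: 31.97
tcp_pos: [0.5075, 0.0976, 0.2084]
ee_rot: [[-1.0, 0.022, 0.006], [0.022, 1.0, 0.002], [-0.006, 0.003, -1.0]]
wrist_force: [-0.5, -1.2, -0.4]
gripper_width: 0.983
gripper_force: 0.0
```

Run:
```python
from h import *
s=sense();print(s['tcp_pos'],yaw_now(),rel([.54,-.27,.21],84))
ct=T('wrist');im=capture('wrist');cv2.imwrite('pics/w14.png',im)
for r in rects(im,'wrist',.042,'red',ct): print(r)
```

```text
[0.5075275  0.09760785 0.20841461] 88.72213129167068 {'tx': np.float64(-40.7), 'ty': np.float64(-366.8), 'tz': np.float64(-2.3), 'ax': np.float64(0.003), 'ay': np.float64(0.006), 'az': np.float64(0.082)}
{'px': [328, 175], 'c': [0.5086, 0.1742], 'size': [82, 55], 'ang': -1.2}
{'px': [253, 174], 'c': [0.5057, 0.0962], 'size': [82, 52], 'ang': -1.3}
```

Emit:
servo_tool(deltas=[{"tx": -5,"ty": -41,"tz": 0,"ax": 0,"ay": 0,"az": 0.02,"claw": 87},{"tx": -10,"ty": -82,"tz": 0,"ax": 0,"ay": 0,"az": 0.04,"claw": 87},{"tx": -15,"ty": -123,"tz": 0,"ax": 0,"ay": 0,"az": 0.06,"claw": 87},{"tx": -20,"ty": -164,"tz": 0,"ax": 0,"ay": 0,"az": 0.082,"claw": 87},{"tx": -25,"ty": -205,"tz": 0,"ax": 0,"ay": 0,"az": 0.082,"claw": 87},{"tx": -30,"ty": -246,"tz": 0,"ax": 0,"ay": 0,"az": 0.082,"claw": 87},{"tx": -35,"ty": -287,"tz": 0,"ax": 0,"ay": 0,"az": 0.082,"claw": 87},{"tx": -40,"ty": -328,"tz": 0,"ax": 0,"ay": 0,"az": 0.082,"claw": 87},{"tx": -41,"ty": -360,"tz": 0,"ax": 0,"ay": 0,"az": 0.082,"claw": 87},{"tx": -41,"ty": -367,"tz": 0,"ax": 0,"ay": 0,"az": 0.082,"claw": 87},{"tx": -41,"ty": -367,"tz": 0,"ax": 0,"ay": 0,"az": 0.082,"claw": 87},{"tx": -41,"ty": -367,"tz": 0,"ax": 0,"ay": 0,"az": 0.082,"claw": 87}])

```text
time_s: 33.02
tcp_pos: [0.5388, -0.2704, 0.2047]
ee_rot: [[-0.994, 0.105, -0.002], [0.105, 0.994, 0.001], [0.002, 0.001, -1.0]]
wrist_force: [-0.2, 0.3, -0.1]
gripper_width: 0.999
gripper_force: 0.0
```

```bash
python3 -c "
from h import *
look('w15')
print(rel([.5755,-.2875,.012],84))"
```

```text
33.0167 [ 0.5388 -0.2704  0.2047] 83.97
red {'px': [241, 206], 'c': [0.5728, -0.2896], 'size': [85, 52], 'ang': -6.1}
trough 0.23 {'px': [491, 142], 'c': [0.531, -0.0218], 'size': [145, 53], 'ang': 4.6}
[(0.34, array([ 0.534 , -0.0119,  0.009 ]))]
top red {'px': [210, 222], 'c': [0.5064, 0.0962], 'size': [79, 52], 'ang': 1.1}
top red {'px': [181, 221], 'c': [0.509, 0.1774], 'size': [76, 52], 'ang': 1.1}
top red {'px': [353, 199], 'c': [0.5779, -0.2932], 'size': [36, 28], 'ang': 89.4}
top trough 0.96 {'px': [227, 223], 'c': [0.506, 0.0486], 'size': [76, 38], 'ang': 1.5}
top trough 0.75 {'px': [213, 207], 'c': [0.5365, 0.097], 'size': [244, 150], 'ang': 88.7}
top trough 0.57 {'px': [195, 222], 'c': [0.507, 0.1385], 'size': [77, 25], 'ang': -1.2}
{'tx': np.float64(-36.9), 'ty': np.float64(-14.6), 'tz': np.float64(194.9), 'ax': np.float64(0.0), 'ay': np.float64(0.002), 'az': np.float64(0.003)}
```

Emit:
servo_tool(deltas=[{"tx": -18,"ty": -8,"tz": 20,"ax": 0,"ay": 0,"az": 0,"claw": 80},{"tx": -36,"ty": -16,"tz": 45,"ax": 0,"ay": 0,"az": 0,"claw": 80},{"tx": -36,"ty": -16,"tz": 80,"ax": 0,"ay": 0,"az": 0,"claw": 80},{"tx": -36,"ty": -16,"tz": 115,"ax": 0,"ay": 0,"az": 0,"claw": 80},{"tx": -36,"ty": -16,"tz": 150,"ax": 0,"ay": 0,"az": 0,"claw": 80},{"tx": -36,"ty": -16,"tz": 172,"ax": 0,"ay": 0,"az": 0,"claw": 80},{"tx": -36,"ty": -16,"tz": 186,"ax": 0,"ay": 0,"az": 0,"claw": 80},{"tx": -36,"ty": -16,"tz": 193,"ax": 0,"ay": 0,"az": 0,"claw": 80},{"tx": -36,"ty": -16,"tz": 194,"ax": 0,"ay": 0,"az": 0,"claw": 80},{"tx": -36,"ty": -16,"tz": 194,"ax": 0,"ay": 0,"az": 0,"claw": 40},{"tx": -36,"ty": -16,"tz": 194,"ax": 0,"ay": 0,"az": 0,"claw": 40},{"tx": -36,"ty": -16,"tz": 194,"ax": 0,"ay": 0,"az": 0,"claw": 40}])

```text
time_s: 34.27
tcp_pos: [0.5754, -0.2904, 0.0145]
ee_rot: [[-0.995, 0.104, 0.005], [0.104, 0.995, -0.001], [-0.005, -0.0, -1.0]]
wrist_force: [-0.3, 0.1, 0.0]
gripper_width: 0.77
gripper_force: 0.0
```

Emit:
servo_tool(deltas=[{"tx": 0,"ty": 0,"tz": 0,"ax": 0,"ay": 0,"az": 0,"claw": 40},{"tx": 0,"ty": 0,"tz": 0,"ax": 0,"ay": 0,"az": 0,"claw": 40},{"tx": 0,"ty": 0,"tz": 0,"ax": 0,"ay": 0,"az": 0,"claw": 40},{"tx": 0,"ty": 0,"tz": 0,"ax": 0,"ay": 0,"az": 0,"claw": 40}])

```text
time_s: 34.6
tcp_pos: [0.5747, -0.2903, 0.0137]
ee_rot: [[-0.995, 0.104, 0.003], [0.104, 0.995, -0.0], [-0.003, 0.0, -1.0]]
wrist_force: [-0.7, 1.7, 4.1]
gripper_width: 0.594
gripper_force: 30.0
```

Emit:
servo_tool(deltas=[{"tx": 0,"ty": 0,"tz": -20,"ax": 0,"ay": 0,"az": 0,"claw": 40},{"tx": 0,"ty": 0,"tz": -55,"ax": 0,"ay": 0,"az": 0,"claw": 40},{"tx": 0,"ty": 0,"tz": -95,"ax": 0,"ay": 0,"az": 0,"claw": 40},{"tx": 0,"ty": 0,"tz": -110,"ax": 0,"ay": 0,"az": 0,"claw": 40}])

```text
time_s: 34.93
tcp_pos: [0.5762, -0.2915, 0.128]
ee_rot: [[-0.995, 0.103, 0.009], [0.103, 0.995, -0.003], [-0.009, -0.002, -1.0]]
wrist_force: [1.9, 0.0, -0.5]
gripper_width: 0.591
gripper_force: 30.0
```

Run:
```python
from h import *
s=sense();print(s['tcp_pos'],yaw_now(),s['gripper_width'],rel([.5058,.0166,.12],88.8))
```

```text
[ 0.57621269 -0.29151541  0.12801979] 84.08873193003124 0.5906412373810213 {'tx': np.float64(101.8), 'ty': np.float64(299.2), 'tz': np.float64(6.3), 'ax': np.float64(-0.003), 'ay': np.float64(0.009), 'az': np.float64(-0.082)}
```

Emit:
servo_tool(deltas=[{"tx": 13,"ty": 38,"tz": 0,"ax": 0,"ay": 0,"az": -0.02,"claw": 40},{"tx": 26,"ty": 76,"tz": 0,"ax": 0,"ay": 0,"az": -0.04,"claw": 40},{"tx": 39,"ty": 114,"tz": 0,"ax": 0,"ay": 0,"az": -0.06,"claw": 40},{"tx": 52,"ty": 152,"tz": 0,"ax": 0,"ay": 0,"az": -0.082,"claw": 40},{"tx": 65,"ty": 190,"tz": 0,"ax": 0,"ay": 0,"az": -0.082,"claw": 40},{"tx": 78,"ty": 228,"tz": 0,"ax": 0,"ay": 0,"az": -0.082,"claw": 40},{"tx": 91,"ty": 266,"tz": 0,"ax": 0,"ay": 0,"az": -0.082,"claw": 40},{"tx": 98,"ty": 290,"tz": 0,"ax": 0,"ay": 0,"az": -0.082,"claw": 40},{"tx": 101,"ty": 299,"tz": 0,"ax": 0,"ay": 0,"az": -0.082,"claw": 40},{"tx": 101,"ty": 299,"tz": 0,"ax": 0,"ay": 0,"az": -0.082,"claw": 40},{"tx": 101,"ty": 299,"tz": 0,"ax": 0,"ay": 0,"az": -0.082,"claw": 40},{"tx": 101,"ty": 299,"tz": 0,"ax": 0,"ay": 0,"az": -0.082,"claw": 40}])

```text
time_s: 35.93
tcp_pos: [0.5046, 0.0166, 0.1224]
ee_rot: [[-1.0, 0.023, 0.001], [0.023, 1.0, -0.0], [-0.001, -0.0, -1.0]]
wrist_force: [-0.1, -0.1, -2.1]
gripper_width: 0.594
gripper_force: 30.0
```

Run:
```python
from h import *
s=sense();print(s['tcp_pos'],yaw_now(),s['gripper_width'],rel([.5058,.0166,.0277],88.8))
ct=T('wrist');im=capture('wrist');cv2.imwrite('pics/w16.png',cv2.resize(im[60:260,120:400],None,fx=2.8,fy=2.8,interpolation=cv2.INTER_CUBIC))
zt=s['tcp_pos'][2]-.0137+.028
for r in rects(im,'wrist',zt,'red',ct): print('cap top plane',r)
for r in rects(im,'wrist',.042,'red',ct): print('seated plane',r)
for r in rects(im,'wrist',.013,'yellow',ct): print('rib',r)
```

```text
[0.50459548 0.01664574 0.1223848 ] 88.66242205877955 0.5941623851402815 {'tx': np.float64(-1.1), 'ty': np.float64(0.0), 'tz': np.float64(94.7), 'ax': np.float64(-0.0), 'ay': np.float64(0.001), 'az': np.float64(-0.002)}
cap top plane {'px': [254, 314], 'c': [0.5366, 0.015], 'size': [52, 18], 'ang': 88.6}
cap top plane {'px': [256, 225], 'c': [0.4846, 0.0179], 'size': [55, 50], 'ang': 88.6}
cap top plane {'px': [448, 204], 'c': [0.4783, 0.1096], 'size': [58, 39], 'ang': -1.2}
cap top plane {'px': [351, 206], 'c': [0.4769, 0.0638], 'size': [58, 36], 'ang': 0.2}
seated plane {'px': [254, 314], 'c': [0.609, 0.0133], 'size': [85, 29], 'ang': 88.6}
seated plane {'px': [256, 225], 'c': [0.5235, 0.018], 'size': [91, 83], 'ang': 88.6}
seated plane {'px': [448, 204], 'c': [0.5132, 0.1689], 'size': [95, 65], 'ang': -1.2}
seated plane {'px': [351, 206], 'c': [0.5109, 0.0935], 'size': [96, 58], 'ang': 0.2}
rib {'px': [254, 167], 'c': [0.4814, 0.0171], 'size': [32, 18], 'ang': -1.4}
```

View pics/w16.png

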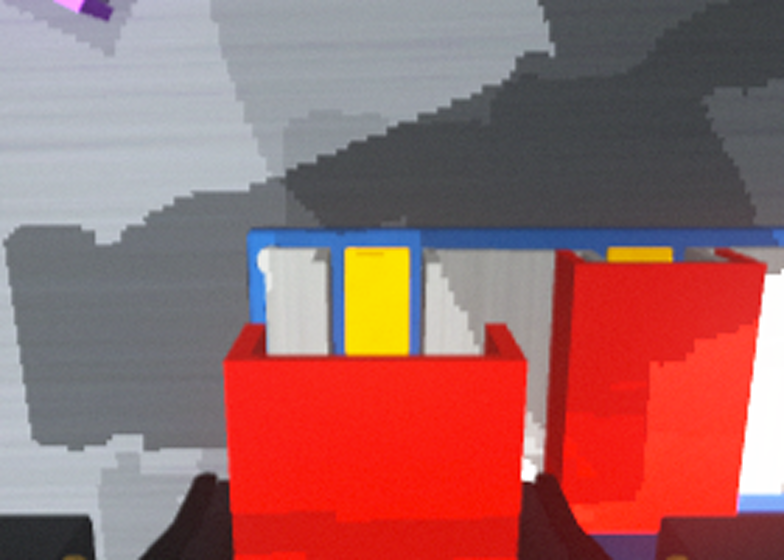

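Emit:
servo_tool(deltas=[{"tx": 1,"ty": 0.2,"tz": 15,"ax": 0,"ay": 0,"az": 0,"claw": 40},{"tx": 1,"ty": 0.2,"tz": 35,"ax": 0,"ay": 0,"az": 0,"claw": 40},{"tx": 1,"ty": 0.2,"tz": 52,"ax": 0,"ay": 0,"az": 0,"claw": 40},{"tx": 1,"ty": 0.2,"tz": 60,"ax": 0,"ay": 0,"az": 0,"claw": 40},{"tx": 1,"ty": 0.2,"tz": 68,"ax": 0,"ay": 0,"az": 0,"claw": 40},{"tx": 1,"ty": 0.2,"tz": 76,"ax": 0,"ay": 0,"az": 0,"claw": 40},{"tx": 1,"ty": 0.2,"tz": 84,"ax": 0,"ay": 0,"az": 0,"claw": 40},{"tx": 1,"ty": 0.2,"tz": 91,"ax": 0,"ay": 0,"az": 0,"claw": 40},{"tx": 1,"ty": 0.2,"tz": 94,"ax": 0,"ay": 0,"az": 0,"claw": 40},{"tx": 1,"ty": 0.2,"tz": 95.5,"ax": 0,"ay": 0,"az": 0,"claw": 40},{"tx": 1,"ty": 0.2,"tz": 96,"ax": 0,"ay": 0,"az": 0,"claw": 40}])

```text
time_s: 36.9
tcp_pos: [0.5037, 0.0177, 0.0276]
ee_rot: [[-1.0, 0.021, 0.001], [0.021, 1.0, -0.001], [-0.001, -0.001, -1.0]]
wrist_force: [-4.4, -0.4, 8.8]
gripper_width: 0.591
gripper_force: 30.0
```

Emit:
servo_tool(deltas=[{"tx": 0,"ty": 0,"tz": 0,"ax": 0,"ay": 0,"az": 0,"claw": 66},{"tx": 0,"ty": 0,"tz": 0,"ax": 0,"ay": 0,"az": 0,"claw": 66},{"tx": 0,"ty": 0,"tz": 0,"ax": 0,"ay": 0,"az": 0,"claw": 66},{"tx": 0,"ty": 0,"tz": 0,"ax": 0,"ay": 0,"az": 0,"claw": 66},{"tx": 0,"ty": 0,"tz": -35,"ax": 0,"ay": 0,"az": 0,"claw": 66},{"tx": 0,"ty": 0,"tz": -75,"ax": 0,"ay": 0,"az": 0,"claw": 66},{"tx": 0,"ty": 0,"tz": -115,"ax": 0,"ay": 0,"az": 0,"claw": 87},{"tx": 0,"ty": 0,"tz": -155,"ax": 0,"ay": 0,"az": 0,"claw": 87},{"tx": 0,"ty": 0,"tz": -195,"ax": 0,"ay": 0,"az": 0,"claw": 87},{"tx": 0,"ty": 0,"tz": -215,"ax": 0,"ay": 0,"az": 0,"claw": 87},{"tx": 0,"ty": 0,"tz": -215,"ax": 0,"ay": 0,"az": 0,"claw": 87},{"tx": 0,"ty": 0,"tz": -215,"ax": 0,"ay": 0,"az": 0,"claw": 87}])

```text
time_s: 37.9
tcp_pos: [0.5038, 0.0181, 0.243]
ee_rot: [[-1.0, 0.022, 0.005], [0.022, 1.0, 0.002], [-0.005, 0.002, -1.0]]
wrist_force: [-0.2, -0.2, -0.9]
gripper_width: 0.993
gripper_force: 0.0
```

Run:
```python
from h import *
s=sense();print(s['tcp_pos'],yaw_now(),s['wrist_force'],rel([.50,.34,.24],97))
ct=T('wrist');im=capture('wrist');cv2.imwrite('pics/w17.png',im)
for r in rects(im,'wrist',.042,'red',ct): print(r)
im=capture('top')
for r in rects(im,'top',.042,'red'): print('top',r)
```

```text
[0.50382964 0.01807179 0.24299063] 88.72203929284979 [-0.21333623 -0.15843871 -0.89953755] {'tx': np.float64(11.0), 'ty': np.float64(321.8), 'tz': np.float64(3.5), 'ax': np.float64(0.001), 'ay': np.float64(0.005), 'az': np.float64(-0.144)}
{'px': [387, 169], 'c': [0.5082, 0.1714], 'size': [81, 60], 'ang': -1.3}
{'px': [320, 169], 'c': [0.5059, 0.0942], 'size': [82, 55], 'ang': -1.2}
{'px': [253, 169], 'c': [0.5041, 0.0169], 'size': [82, 52], 'ang': -1.3}
top {'px': [239, 233], 'c': [0.4783, 0.0174], 'size': [48, 27], 'ang': -88.9}
top {'px': [210, 233], 'c': [0.4795, 0.0963], 'size': [51, 21], 'ang': -88.9}
```

Emit:
servo_tool(deltas=[{"tx": -2,"ty": 41,"tz": 0,"ax": 0,"ay": 0,"az": -0.02,"claw": 87},{"tx": -4,"ty": 82,"tz": 0,"ax": 0,"ay": 0,"az": -0.04,"claw": 87},{"tx": -6,"ty": 123,"tz": 0,"ax": 0,"ay": 0,"az": -0.06,"claw": 87},{"tx": -8,"ty": 164,"tz": 0,"ax": 0,"ay": 0,"az": -0.08,"claw": 87},{"tx": -10,"ty": 205,"tz": 0,"ax": 0,"ay": 0,"az": -0.1,"claw": 87},{"tx": -12,"ty": 246,"tz": 0,"ax": 0,"ay": 0,"az": -0.12,"claw": 87},{"tx": -13,"ty": 287,"tz": 0,"ax": 0,"ay": 0,"az": -0.144,"claw": 87},{"tx": -14,"ty": 320,"tz": 0,"ax": 0,"ay": 0,"az": -0.144,"claw": 87},{"tx": -14,"ty": 332,"tz": 0,"ax": 0,"ay": 0,"az": -0.144,"claw": 87},{"tx": -14,"ty": 332,"tz": 0,"ax": 0,"ay": 0,"az": -0.144,"claw": 87},{"tx": -14,"ty": 332,"tz": 0,"ax": 0,"ay": 0,"az": -0.144,"claw": 87},{"tx": -14,"ty": 332,"tz": 0,"ax": 0,"ay": 0,"az": -0.144,"claw": 87}])

```text
time_s: 39.0
tcp_pos: [0.5245, 0.348, 0.2407]
ee_rot: [[-0.993, -0.121, 0.0], [-0.121, 0.993, -0.002], [-0.0, -0.002, -1.0]]
wrist_force: [0.1, -0.5, -0.0]
gripper_width: 0.997
gripper_force: 0.0
```

Run:
```python
from h import *
s=sense();print(s['tcp_pos'],yaw_now(),rel([.5248,.3505,.0165],97.0))
ct=T('wrist');im=capture('wrist');cv2.imwrite('pics/w18.png',im)
for r in rects(im,'wrist',.012,'yellow',ct): print(r)
c,M=ct
g=cv2.cvtColor(im,cv2.COLOR_BGR2HSV); p=proj('wrist',[.5248,.3505,.036],ct); print(p, proj('wrist',[.515,.4555,.012],ct))
u,v=p.astype(int); a=max(v-40,0); sub=((g[...,2]<130)&(g[...,1]<90)).astype(np.uint8)
n,l,st,ce=cv2.connectedComponentsWithStats(sub)
for k in range(1,n):
    if 400<st[k,4]<4000: print(st[k],ce[k])
```

```text
[0.52449335 0.34804463 0.24069094] 96.93208265375686 {'tx': np.float64(-0.6), 'ty': np.float64(2.8), 'tz': np.float64(224.2), 'ax': np.float64(-0.002), 'ay': np.float64(0.0), 'az': np.float64(-0.001)}
{'px': [339, 166], 'c': [0.5139, 0.4523], 'size': [89, 11], 'ang': 7.2}
[256.63203504 170.66649378] [341.53751603 168.81024717]
[ 239  152   35   37 1049] [255.28122021 169.51096282]
```

Emit:
servo_tool(deltas=[{"tx": -0.6,"ty": 2.5,"tz": 35,"ax": 0,"ay": 0,"az": 0,"claw": 87},{"tx": -0.6,"ty": 2.5,"tz": 75,"ax": 0,"ay": 0,"az": 0,"claw": 87},{"tx": -0.6,"ty": 2.5,"tz": 115,"ax": 0,"ay": 0,"az": 0,"claw": 87},{"tx": -0.6,"ty": 2.5,"tz": 150,"ax": 0,"ay": 0,"az": 0,"claw": 87},{"tx": -0.6,"ty": 2.5,"tz": 180,"ax": 0,"ay": 0,"az": 0,"claw": 87},{"tx": -0.6,"ty": 2.5,"tz": 205,"ax": 0,"ay": 0,"az": 0,"claw": 87},{"tx": -0.6,"ty": 2.5,"tz": 218,"ax": 0,"ay": 0,"az": 0,"claw": 87},{"tx": -0.6,"ty": 2.5,"tz": 223,"ax": 0,"ay": 0,"az": 0,"claw": 87},{"tx": -0.6,"ty": 2.5,"tz": 225,"ax": 0,"ay": 0,"az": 0,"claw": 87},{"tx": -0.6,"ty": 2.5,"tz": 225,"ax": 0,"ay": 0,"az": 0,"claw": 87},{"tx": -0.6,"ty": 2.5,"tz": 225,"ax": 0,"ay": 0,"az": 0,"claw": 60},{"tx": -0.6,"ty": 2.5,"tz": 225,"ax": 0,"ay": 0,"az": 0,"claw": 25}])

```text
time_s: 40.05
tcp_pos: [0.5263, 0.3525, 0.0184]
ee_rot: [[-0.993, -0.121, 0.004], [-0.121, 0.993, 0.002], [-0.004, 0.002, -1.0]]
wrist_force: [-0.0, 0.1, -0.9]
gripper_width: 0.925
gripper_force: 0.0
```

Emit:
servo_tool(deltas=[{"tx": 0,"ty": 0,"tz": 0,"ax": 0,"ay": 0,"az": 0,"claw": 25},{"tx": 0,"ty": 0,"tz": 0,"ax": 0,"ay": 0,"az": 0,"claw": 25},{"tx": 0,"ty": 0,"tz": 0,"ax": 0,"ay": 0,"az": 0,"claw": 25},{"tx": 0,"ty": 0,"tz": 0,"ax": 0,"ay": 0,"az": 0,"claw": 25},{"tx": 0,"ty": 0,"tz": 0,"ax": 0,"ay": 0,"az": 0,"claw": 25},{"tx": 0,"ty": 0,"tz": 0,"ax": 0,"ay": 0,"az": 0,"claw": 25},{"tx": 0,"ty": 0,"tz": 0,"ax": 0,"ay": 0,"az": 0,"claw": 25},{"tx": 0,"ty": 0,"tz": 0,"ax": 0,"ay": 0,"az": 0,"claw": 25},{"tx": 0,"ty": 0,"tz": 0,"ax": 0,"ay": 0,"az": 0,"claw": 25}])

```text
time_s: 40.8
tcp_pos: [0.5254, 0.3514, 0.0167]
ee_rot: [[-0.993, -0.122, 0.001], [-0.122, 0.993, -0.001], [-0.001, -0.001, -1.0]]
wrist_force: [0.6, -0.8, 1.7]
gripper_width: 0.458
gripper_force: 30.0
```

Emit:
servo_tool(deltas=[{"tx": 0,"ty": 0,"tz": -15,"ax": 0,"ay": 0,"az": 0,"claw": 25},{"tx": 0,"ty": 0,"tz": -40,"ax": 0,"ay": 0,"az": 0,"claw": 25},{"tx": 0,"ty": 0,"tz": -70,"ax": 0,"ay": 0,"az": 0,"claw": 25},{"tx": 0,"ty": 0,"tz": -100,"ax": 0,"ay": 0,"az": 0,"claw": 25},{"tx": 0,"ty": 0,"tz": -118,"ax": 0,"ay": 0,"az": 0,"claw": 25},{"tx": 0,"ty": 0,"tz": -118,"ax": 0,"ay": 0,"az": 0,"claw": 25},{"tx": 0,"ty": 0,"tz": -118,"ax": 0,"ay": 0,"az": 0,"claw": 25}])

```text
time_s: 41.38
tcp_pos: [0.5244, 0.352, 0.1336]
ee_rot: [[-0.993, -0.121, 0.0], [-0.121, 0.993, 0.001], [-0.0, 0.001, -1.0]]
wrist_force: [-0.2, -1.7, -7.3]
gripper_width: 0.456
gripper_force: 30.0
```

Run:
```python
from h import *
s=sense();print(s['tcp_pos'],yaw_now(),s['wrist_force'],rel([.5737,.0935,.13],88.85))
```

```text
[0.5244292  0.35195311 0.13363771] 96.92751688074424 [-0.20879117 -1.71144778 -7.25574424] {'tx': np.float64(-17.7), 'ty': np.float64(-262.5), 'tz': np.float64(3.4), 'ax': np.float64(0.001), 'ay': np.float64(0.0), 'az': np.float64(0.141)}
```

Emit:
servo_tool(deltas=[{"tx": -2,"ty": -35,"tz": 0,"ax": 0,"ay": 0,"az": 0.02,"claw": 25},{"tx": -4,"ty": -72,"tz": 0,"ax": 0,"ay": 0,"az": 0.04,"claw": 25},{"tx": -7,"ty": -110,"tz": 0,"ax": 0,"ay": 0,"az": 0.06,"claw": 25},{"tx": -10,"ty": -148,"tz": 0,"ax": 0,"ay": 0,"az": 0.08,"claw": 25},{"tx": -13,"ty": -186,"tz": 0,"ax": 0,"ay": 0,"az": 0.1,"claw": 25},{"tx": -15,"ty": -220,"tz": 0,"ax": 0,"ay": 0,"az": 0.12,"claw": 25},{"tx": -17,"ty": -247,"tz": 0,"ax": 0,"ay": 0,"az": 0.141,"claw": 25},{"tx": -17.7,"ty": -260,"tz": 0,"ax": 0,"ay": 0,"az": 0.141,"claw": 25},{"tx": -17.7,"ty": -262.5,"tz": 0,"ax": 0,"ay": 0,"az": 0.141,"claw": 25},{"tx": -17.7,"ty": -262.5,"tz": 0,"ax": 0,"ay": 0,"az": 0.141,"claw": 25},{"tx": -17.7,"ty": -262.5,"tz": 0,"ax": 0,"ay": 0,"az": 0.141,"claw": 25},{"tx": -17.7,"ty": -262.5,"tz": 0,"ax": 0,"ay": 0,"az": 0.141,"claw": 25}])

```text
time_s: 42.38
tcp_pos: [0.5743, 0.0947, 0.1339]
ee_rot: [[-1.0, 0.018, 0.001], [0.018, 1.0, -0.0], [-0.001, -0.0, -1.0]]
wrist_force: [-0.1, 1.0, -5.8]
gripper_width: 0.456
gripper_force: 30.0
```

Run:
```python
from h import *
s=sense();print(s['tcp_pos'],yaw_now(),s['wrist_force'],rel([.5737,.0935,.0567],88.85))
ct=T('wrist');im=capture('wrist');cv2.imwrite('pics/w19.png',im)
z=s['tcp_pos'][2]-.0127+.008
for r in rects(im,'wrist',z,'yellow',ct): print(r)
im=capture('top');cv2.imwrite('pics/top19.png',im)
for r in rects(im,'top',z,'yellow')+rects(im,'top',.042,'red'): print('top',r)
```

```text
[0.5743068  0.09466446 0.13392479] 88.97635662781187 [-0.11722223  1.01859996 -5.81943991] {'tx': np.float64(0.6), 'ty': np.float64(-1.2), 'tz': np.float64(77.2), 'ax': np.float64(-0.0), 'ay': np.float64(0.001), 'az': np.float64(0.002)}
{'px': [441, 221], 'c': [0.5626, 0.1972], 'size': [35, 12], 'ang': -0.9}
top {'px': [341, 157], 'c': [0.6711, -0.241], 'size': [75, 49], 'ang': -41.2}
top {'px': [239, 225], 'c': [0.4999, 0.0169], 'size': [72, 49], 'ang': -1.5}
top {'px': [210, 223], 'c': [0.5024, 0.0962], 'size': [72, 52], 'ang': -1.1}
top {'px': [180, 222], 'c': [0.5049, 0.1761], 'size': [70, 53], 'ang': 1.1}
```

View pics/w19.png

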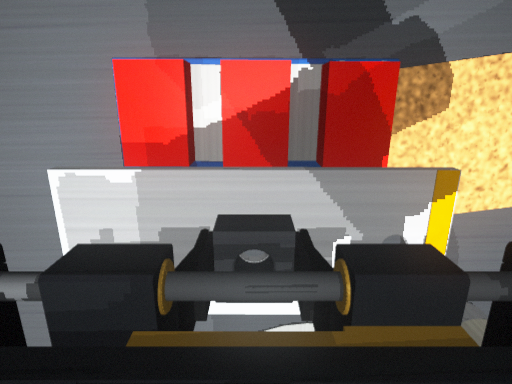

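Emit:
servo_tool(deltas=[{"tx": 0.6,"ty": -1,"tz": 8,"ax": 0,"ay": 0,"az": 0.002,"claw": 25},{"tx": 0.6,"ty": -1,"tz": 18,"ax": 0,"ay": 0,"az": 0.002,"claw": 25},{"tx": 0.6,"ty": -1,"tz": 26,"ax": 0,"ay": 0,"az": 0.002,"claw": 25},{"tx": 0.6,"ty": -1,"tz": 32,"ax": 0,"ay": 0,"az": 0.002,"claw": 25},{"tx": 0.6,"ty": -1,"tz": 36,"ax": 0,"ay": 0,"az": 0.002,"claw": 25},{"tx": 0.6,"ty": -1,"tz": 40,"ax": 0,"ay": 0,"az": 0.002,"claw": 25},{"tx": 0.6,"ty": -1,"tz": 44,"ax": 0,"ay": 0,"az": 0.002,"claw": 25},{"tx": 0.6,"ty": -1,"tz": 48,"ax": 0,"ay": 0,"az": 0.002,"claw": 25},{"tx": 0.6,"ty": -1,"tz": 48,"ax": 0,"ay": 0,"az": 0.002,"claw": 25}])

```text
time_s: 43.23
tcp_pos: [0.5744, 0.0934, 0.0863]
ee_rot: [[-1.0, 0.021, 0.003], [0.021, 1.0, 0.001], [-0.003, 0.001, -1.0]]
wrist_force: [0.3, 3.7, -8.2]
gripper_width: 0.452
gripper_force: 30.0
```

Emit:
servo_tool(deltas=[{"tx": 0.3,"ty": 0.6,"tz": 0,"ax": 0,"ay": 0.002,"az": 0,"claw": 25},{"tx": 0.3,"ty": 0.6,"tz": 4,"ax": 0,"ay": 0.002,"az": 0,"claw": 25},{"tx": 0.3,"ty": 0.6,"tz": 8,"ax": 0,"ay": 0.002,"az": 0,"claw": 25},{"tx": 0.3,"ty": 0.6,"tz": 12,"ax": 0,"ay": 0.002,"az": 0,"claw": 25},{"tx": 0.3,"ty": 0.6,"tz": 15,"ax": 0,"ay": 0.002,"az": 0,"claw": 25},{"tx": 0.3,"ty": 0.6,"tz": 15,"ax": 0,"ay": 0.002,"az": 0,"claw": 25}])

```text
time_s: 43.73
tcp_pos: [0.5741, 0.0935, 0.0711]
ee_rot: [[-1.0, 0.021, 0.0], [0.021, 1.0, 0.0], [-0.0, 0.0, -1.0]]
wrist_force: [0.4, 4.4, -8.4]
gripper_width: 0.457
gripper_force: 30.0
```

Emit:
servo_tool(deltas=[{"tx": 0,"ty": 0,"tz": 4,"ax": 0,"ay": 0,"az": 0,"claw": 25},{"tx": 0,"ty": 0,"tz": 8,"ax": 0,"ay": 0,"az": 0,"claw": 25},{"tx": 0,"ty": 0,"tz": 11,"ax": 0,"ay": 0,"az": 0,"claw": 25},{"tx": 0,"ty": 0,"tz": 13,"ax": 0,"ay": 0,"az": 0,"claw": 25},{"tx": 0,"ty": 0,"tz": 14.5,"ax": 0,"ay": 0,"az": 0,"claw": 25},{"tx": 0,"ty": 0,"tz": 15,"ax": 0,"ay": 0,"az": 0,"claw": 25},{"tx": 0,"ty": 0,"tz": 15,"ax": 0,"ay": 0,"az": 0,"claw": 25}])

```text
time_s: 44.32
tcp_pos: [0.5743, 0.0935, 0.0569]
ee_rot: [[-1.0, 0.021, 0.001], [0.021, 1.0, 0.0], [-0.001, 0.0, -1.0]]
wrist_force: [-1.2, 6.0, -4.8]
gripper_width: 0.455
gripper_force: 30.0
```

Fully down at z 0.0569 (expected 0.0567). Next I release and retreat, then check.

Emit:
servo_tool(deltas=[{"tx": 0,"ty": 0,"tz": 0.5,"ax": 0,"ay": 0,"az": 0,"claw": 80},{"tx": 0,"ty": 0,"tz": 0.5,"ax": 0,"ay": 0,"az": 0,"claw": 80},{"tx": 0,"ty": 0,"tz": 0.5,"ax": 0,"ay": 0,"az": 0,"claw": 80},{"tx": 0,"ty": 0,"tz": 0.5,"ax": 0,"ay": 0,"az": 0,"claw": 80},{"tx": 0,"ty": 0,"tz": 0.5,"ax": 0,"ay": 0,"az": 0,"claw": 80},{"tx": 0,"ty": 0,"tz": -35,"ax": 0,"ay": 0,"az": 0,"claw": 80},{"tx": 0,"ty": 0,"tz": -75,"ax": 0,"ay": 0,"az": 0,"claw": 80},{"tx": 0,"ty": 0,"tz": -115,"ax": 0,"ay": 0,"az": 0,"claw": 80},{"tx": 35,"ty": 0,"tz": -140,"ax": 0,"ay": 0,"az": 0,"claw": 80},{"tx": 60,"ty": 0,"tz": -170,"ax": 0,"ay": 0,"az": 0,"claw": 80},{"tx": 60,"ty": 0,"tz": -190,"ax": 0,"ay": 0,"az": 0,"claw": 80},{"tx": 60,"ty": 0,"tz": -190,"ax": 0,"ay": 0,"az": 0,"claw": 80}])

```text
time_s: 45.32
tcp_pos: [0.5155, 0.0948, 0.253]
ee_rot: [[-1.0, 0.02, 0.011], [0.02, 1.0, 0.003], [-0.011, 0.004, -1.0]]
wrist_force: [0.2, -0.1, 0.4]
gripper_width: 0.92
gripper_force: 0.0
```

Emit:
servo_tool(deltas=[{"tx": 0,"ty": 0,"tz": 0,"ax": 0,"ay": 0,"az": 0,"claw": 80},{"tx": 0,"ty": 0,"tz": 0,"ax": 0,"ay": 0,"az": 0,"claw": 80}])

```text
time_s: 45.48
tcp_pos: [0.5137, 0.0942, 0.2463]
ee_rot: [[-1.0, 0.022, -0.001], [0.022, 1.0, 0.0], [0.001, -0.0, -1.0]]
wrist_force: [0.2, -0.1, -0.8]
gripper_width: 0.916
gripper_force: 0.0
```

Run:
```python
from h import *
s=sense();print(s['tcp_pos'],yaw_now(),s['wrist_force'])
ct=T('wrist');im=capture('wrist')
cv2.imwrite('pics/w20.png',cv2.resize(im[60:260,100:400],None,fx=2.6,fy=2.6,interpolation=cv2.INTER_CUBIC))
for r in rects(im,'wrist',.042,'red',ct)+rects(im,'wrist',.052,'yellow',ct): print(r)
```

```text
[0.51366224 0.09419933 0.24628426] 88.76389803539922 [ 0.2231886  -0.13970121 -0.76006167]
{'px': [325, 157], 'c': [0.5006, 0.175], 'size': [63, 54], 'ang': -1.3}
{'px': [256, 156], 'c': [0.4983, 0.0963], 'size': [64, 52], 'ang': -1.0}
{'px': [188, 156], 'c': [0.4966, 0.0177], 'size': [64, 53], 'ang': -1.3}
{'px': [342, 208], 'c': [0.5587, 0.1964], 'size': [51, 12], 'ang': -1.2}
```

View pics/w20.png

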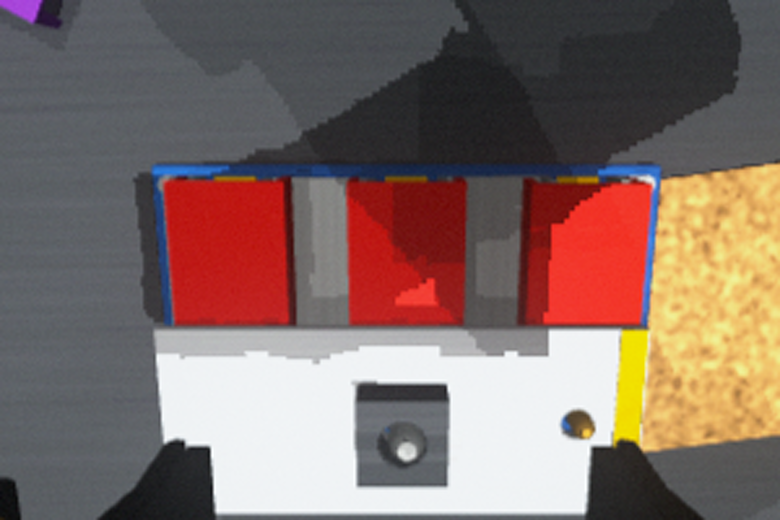

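The view shows all three caps seated at even spacing and the keeper home, with the stud tip at (405,448) in the bore and the pin at (578,425) in its hole. I'm handing the job in.

```bash
python3 -c "
from station import *
print(finish_job())"
```

```text
the job is handed in; nothing more can be done
None
```

I handed the job in after about 45 s of robot time: both troughs are in the slots, the three red caps sit over the three seams, and the keeper is back over stud and pin. The last wrist picture showed it that way, but the hand-in returned no verdict.

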